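# Pack the stock chest, break its lid stay and shut it

### The job

Put the two tied cheroot bundles away in the open stock chest: load each one crosswise on the smooth sloped bed, letting go below the rim rather than dropping it in, so that both slide down and lie flat in a row against the chest's front wall. Then press the thumb tab at the knee of the locked folding stay to break it, and lower the lid gently until it is fully shut; never force the lid while the stay is still locked, and never slam it. Leave the tamping stick, glue pot, rubber stamp and thread spool where they are.

Things in the scene. Friction and masses are not known exactly. Their poses are not given: they have to be found in the camera images.
- chest: Wooden stock chest, 210 (x) x 190 (y) x 122 mm, fixed; walls 8 mm. Origin: centre of its underside; x runs from the front wall (robot side) to the hinge side, y left, z up. Front wall's inner face at x = -97 mm, rim at z = 122 mm. The sloped bed fills y = -87 to +41 mm of the inside; the lid stay has a deep slot from y = +45 to +87 mm along the left wall.
- bed: Smooth sheet-metal bed in the chest, 128 mm wide, 204 mm long, rising at 18 degrees from the front wall; bundles slide freely down it. Origin on its surface, middle of its lower end, at the front wall (x = -97, y = -23, z = 52 mm in the chest's frame); x runs up the slope, y left, z square out of the surface. Along the lower 130 mm of its left edge a 4 mm fence stands 24 mm above it.
- bundle_a_mid (a point): Tied flat bundle of cheroots, 46 mm (its x, across) x 109 mm (its y, along) x 21 mm high, lying flat, about 80 g. This point is its centre, 9.5 mm above what it lies on. Grasp across x; 44 mm wide between the jaws.
- bundle_b_mid (a point): Second tied flat bundle of cheroots, 46 mm (its x, across) x 102 mm (its y, along) x 21 mm high, lying flat, about 80 g. This point is its centre, 9.5 mm above what it lies on. Grasp across x; 44 mm wide between the jaws.
- lid (a joint): Lid angle in rad: 0 fully shut, 1.40 (80 degrees) open on the locked stay. A 10 mm board, 196 mm wide, reaching 209 mm forward from the hinge; open, it stands at the chest's far side. Stiff hinge: it stays where it is left; 2 to 5 N down at its free edge lowers it once the stay is broken. With the stay locked it cannot be lowered.
- stay_knee (a joint): Bend of the stay's knee in rad: 0 locked, 12 mm over centre against its stop; straight at 0.24; broken beyond 0.3. It folds down and back into the slot as the lid comes down, to 2.7 with the lid shut. About 5 N on the thumb tab breaks it and it stays where it is left; once broken, lowering the lid folds it further.
- knee_tab (a point): Centre of the upper face of the thumb tab, a steel plate 30 x 30 x 3 mm on the stay's lower bar, just below the knee, at x = -22, y = +65, z = 177 mm in the chest's frame when locked. Its x runs along the lower bar towards the knee (at first 46.6 degrees above level), z out of the face (up and to the front). Pressed, it swings down and towards the hinge.
- stay_foot (a point): Rivet on the chest's left wall about which the stay's lower bar swings: x = -76, y = +78, z = 107 mm in the chest's frame. The thumb tab's centre is 88 mm from it along the bar and 9 mm above the bar's middle line. Both bars are 101 mm between rivets, 12 mm wide, 3 mm thick; the upper one ends under the lid, 115 mm from the hinge.
- lid_hinge (a point): Middle of the lid's hinge axis, at the top of the chest's far wall: x = +104, y = 0, z = 123 mm in the chest's frame; the axis runs along the chest's y. The lid's underside passes through it.
- lid_edge (a point): Middle of the lid's free edge on its outer face (the top when shut), 209 mm from the hinge axis along the lid. A steel pull lip, 60 mm wide and 4 mm thick, stands 11 mm beyond the edge here. Its x runs along the lid towards the hinge, z square out of the outer face.
- tamper: Bystander: turned wooden tamping stick standing upright, 31 mm across, 125 mm tall; origin at the centre of its foot.
- glue_pot: Bystander: white open pot, 65 mm across, 44 mm tall; origin at the centre of its underside.
- rubber_stamp: Bystander: hand stamp with a wooden knob, 36 x 47 x 52 mm; origin at the centre of its underside.
- thread_spool: Bystander: spool of thread, 40 mm across, 48 mm tall, standing in front of the chest; origin at the centre of its underside.
Not all that is in view belongs to the job. What is shaped like the part that bears bundle_b_mid but orange or red is not meant.

How it is judged:
By the outcome, as a careful person would: the job done as asked, in the order asked, and still so for the second after the job is handed in, with the robot touching nothing.
It also fails if it takes over 72 s, if anything falls off the work surface, if the arm or the gripper's body presses on something with over 40 N, if the wrist force passes 120 N, or if a joint passes its speed limit or range.

### The arm

A 7-joint arm with a two-finger parallel gripper is mounted at the origin on a cart in front of the work surface, level with it; the furniture and walls round the work are solid. World frame = base frame: x ahead of the robot, y to its left, z up, the work surface at z = 0. Lengths are in m, angles in degrees, forces in N, time in s.
With the tool pointing down it reaches from about 0.425 to 0.875 m from the base axis. Payload 4.7 kg.
Tool frame: the origin (TCP) lies at the very end of the fingers, on their centre line; the grasp point (between the pads) lies env.tcp_to_grasp behind it (env.tcp_to_grasp is the distance from the TCP to the grasp point, in m); z points along the fingers, x is the direction in which the jaws open and shut, and the axes are right-handed (so a half turn about z gives the same grasp; the last joint's range is limited). The gripper opens to 87 mm and grips with 3 to 60 N. Pads are 19 mm wide; open, the fingers measure 117 mm over their backs; the gripper's body (75 mm by 190 mm) begins 51 mm behind the grasp point.
Start: joints at [67.557, 18.392, -4.016, 83.108, 1.295, 78.541, -3.26], TCP at [0.257, -0.597, 0.223] pointing down, gripper open.
Joint ranges: [-163.93, 163.93], [-17.29, 119.83], [-79.2, 71.16], [3.27, 140.29], [-89.18, 269.18], [5.43, 117.66], [-154.24, 154.24]. Speed limits (degrees/s): [147.25, 147.25, 180, 180, 180, 180, 180].

### API

Orientations are given as [roll, pitch, yaw] about the fixed x, y, z axes, in that order (R = Rz(yaw) Ry(pitch) Rx(roll)).
In Python, from cell import env gives the robot as it stands. The module is installed in compiled form; this text tells all that it offers.
- The arm moves only by the tool send_rows, never from a script. Its argument "steps" is a list of rows, each a list of 3 entries, a list of its own where there are three numbers: the shift along the tool's x, y, z in m, then the turn, a rotation vector about the tool's x, y, z in rad, then the finger opening in m, from 0 to 0.087. A call has exactly 5 rows; each row is the pose to reach, as a shift and turn from the pose commanded when the call began, along the tool's axes at that moment; what a row does not reach only later rows make up. A row lasts 1/12 s, in which the tool goes at most 41.7 mm and 7.16 degrees, less where a joint would pass 70% of its speed; a pose out of reach is approached as far as the arm can. A call with a gripper value outside its range is refused whole. The fingers move at their own pace and stop on an object; "grip_force" is the grip in N (left out, the last holds). Time passes only in rows, so rows that repeat a pose let the fingers close, or fill a call up. It gives the time, the measured TCP pose, the force and the opening at its end, in the units of the state.
- env.get_obs(): the state, without advancing time (a new reading comes with each control period).
- env.read_camera(name): name is "side" or "top"; returns a dict with "pixels" (420x560x3 uint8, red, green, blue), "fx", "fy", "cx", "cy" (pixels), "k1" (the pictures are not rectified: a ray, as slopes to the right and down, at radius r is drawn at 1 + k1 r^2 times it, then the intrinsics apply), "position" and "rotation" of the camera in the world. Camera axes: x right, y up, looking along -z (the intrinsics and any distortion apply to the point x, -y, -z); pixel columns grow to the right and rows downward; lengths in m; the calibration is good to about 2 mm. A picture is of the moment at which its call begins. There is no depth.
- env.sign_off(): hands the job in, once; it reports no verdict.
The state is a dict: "time_s": time; "qpos": joint angles; "joint_velocities": joint speeds; "effort": joint torques, N m; "tool_pos": TCP position; "tool_rot": TCP orientation; "force": force on the tool from outside, world axes, zero at the start; "wrist_torque": the same for the moment, N m; "grip_width": finger opening in m.
Only numpy, scipy, OpenCV 4.12 (cv2) and the standard library are available. Lean on these libraries where they do the work, as an engineer would, in place of code of your own. Each camera call takes 0.05 s, during which the arm holds its last target.

## Working session

There is one attempt and no reset: what is moved stays moved. The work goes in short steps, Python scripts to look and compute and a tool call to move; the robot and the scene stay as the last step left them, time stands still between calls to the robot, and variables do not carry over. Pictures are saved under pics/ and viewed, and the job is handed in when it is done.

Besides the shell and the picture viewer there is one more tool, called after "Request:" in YAML: its name, and indented under it one key for each argument. send_rows: Moves the arm, as the interface text tells. Its arguments: {"type":"object","properties":{"steps":{"type":"array"},"grip_force":{"type":"number"}},"required":["steps"]}

```bash
mkdir -p pics; ls
python3 - <<'E'
from cell import env
import cv2
print(env.get_obs()); print(env.tcp_to_grasp)
for n in("side","top"):
    d=env.read_camera(n); cv2.imwrite(f"pics/{n}0.png",d["pixels"][:,:,::-1]); print({k:v for k,v in d.items() if k!="pixels"})
E
```

```text
pics
{'time_s': 0.0, 'qpos': array([67.55794403, 18.43891615, -4.01518421, 83.1751694 ,  1.29379042,
       78.53914558, -3.26089516]), 'joint_velocities': array([-0.04825666, -0.01638835,  0.02445842,  0.05156621,  0.00804547,
       -0.03267709,  0.09394362]), 'effort': array([ 3.75705467e-04, -4.91286564e+01, -4.03775750e-01, -3.12527704e+01,
       -6.40020682e-02,  4.36745526e-02,  1.59445899e-04]), 'tool_pos': array([ 0.25632401, -0.59673094,  0.22146073]), 'tool_rot': array([ 1.79995386e+02,  1.08058671e-01, -6.67496590e+01]), 'force': array([0.07292699, 0.00663611, 0.14161105]), 'wrist_torque': array([-0.01106726,  0.01434157,  0.01298722]), 'grip_width': 0.08697418905945005}
0.0187
{'fx': 509.5911083612189, 'fy': 509.5911083612189, 'cx': 276.819839069731, 'cy': 212.04801293314912, 'k1': 0.0267817262142137, 'position': array([ 0.41672864, -1.18931094,  0.78792129]), 'rotation': array([63.99918421, -1.37525308, -4.54477432])}
{'fx': 530.4577805349455, 'fy': 530.4577805349455, 'cx': 286.47039985210455, 'cy': 208.389302658938, 'k1': -0.08520626828595813, 'position': array([ 0.23498562, -0.06441689,  1.8520956 ]), 'rotation': array([ 10.01615529,   0.83034187, -91.37311909])}
```

View pics/side0.png

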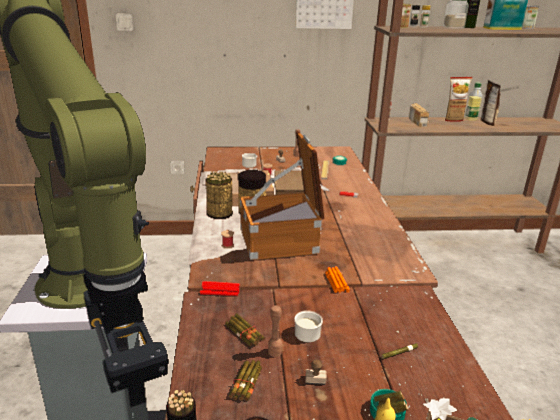

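View pics/top0.png

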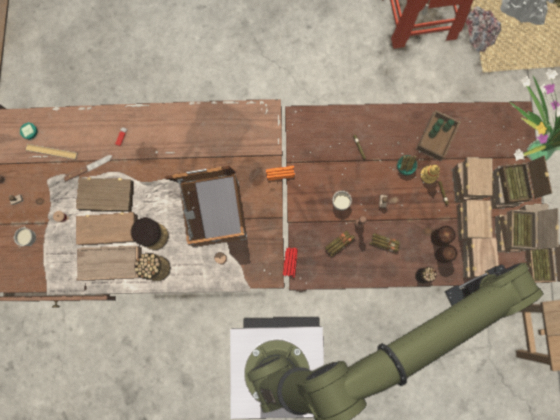

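```bash
cat > h.py <<'E'
import numpy as np, cv2
from scipy.spatial.transform import Rotation as Ro
from cell import env
def cam(n):
    d=env.read_camera(n); d['R']=Ro.from_euler('xyz',d['rotation'],degrees=True).as_matrix(); return d
def proj(d,P):
    p=(np.atleast_2d(P)-d['position'])@d['R']; s=np.c_[p[:,0]/-p[:,2], p[:,1]/p[:,2]]
    r2=(s**2).sum(1,keepdims=True); s=s*(1+d['k1']*r2)
    return np.c_[d['fx']*s[:,0]+d['cx'], d['fy']*s[:,1]+d['cy']]
def ray(d,uv):
    s0=np.array([(uv[0]-d['cx'])/d['fx'],(uv[1]-d['cy'])/d['fy']]); s=s0.copy()
    for _ in range(20): s=s0/(1+d['k1']*(s@s))
    v=d['R']@np.array([s[0],-s[1],-1]); return d['position'],v/np.linalg.norm(v)
def atz(d,uv,z):
    o,v=ray(d,uv); return o+v*(z-o[2])/v[2]
def tri(rs):
    A=0;b=0
    for o,v in rs:
        M=np.eye(3)-np.outer(v,v);A=A+M;b=b+M@o
    return np.linalg.solve(A,b)
def crop(d,name,u0,v0,w,h,k):
    im=d['pixels'][v0:v0+h,u0:u0+w,::-1]; cv2.imwrite(f'pics/{name}.png',cv2.resize(np.ascontiguousarray(im),None,fx=k,fy=k,interpolation=cv2.INTER_CUBIC))
E
python3 - <<'E'
from h import *
s=cam('side');t=cam('top')
o=env.get_obs();print(proj(s,o['tool_pos']),proj(t,o['tool_pos']))
crop(t,'t1',170,155,90,95,6);crop(t,'t2',315,185,105,80,7)
crop(s,'s1',225,120,110,145,4);crop(s,'s2',210,255,130,160,3.7)
E
```

```text
[[129.38972187 379.93052819]] [[467.94514    289.58389206]]
```

View pics/t1.png

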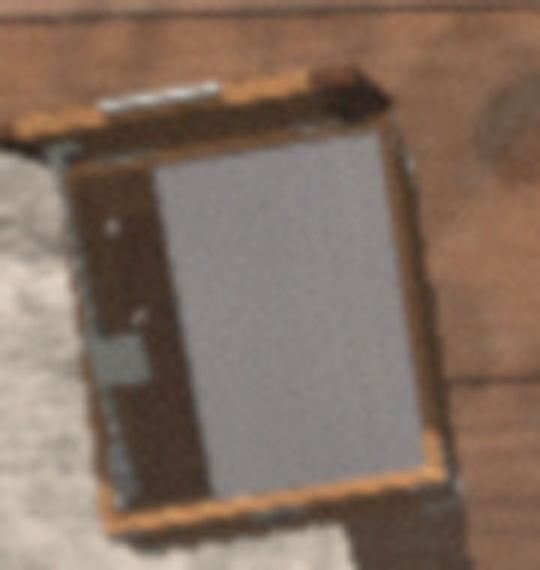

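View pics/t2.png

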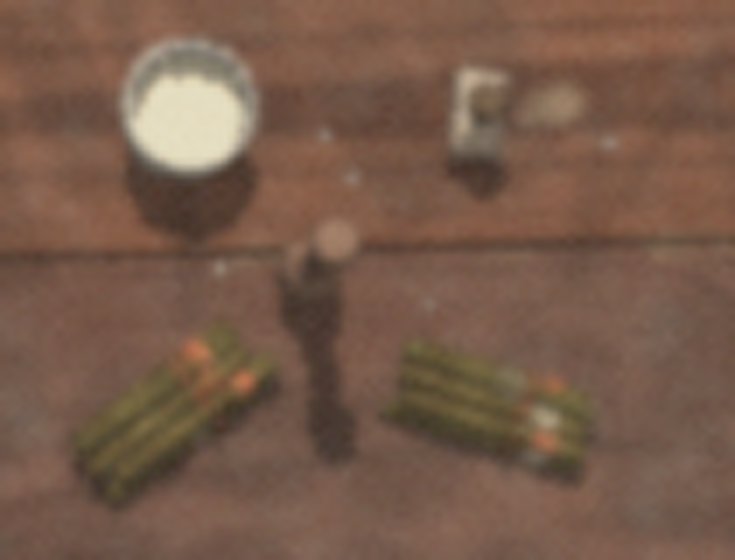

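View pics/s1.png

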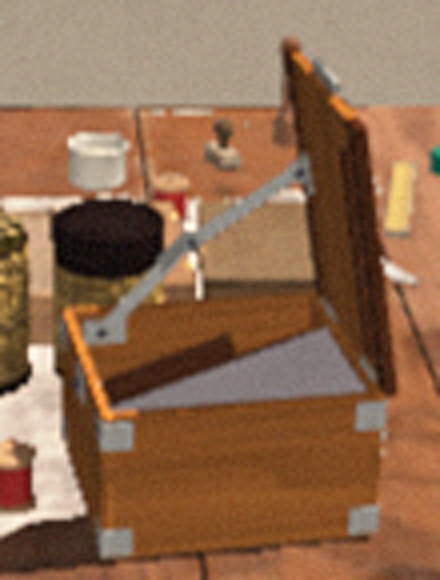

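View pics/s2.png

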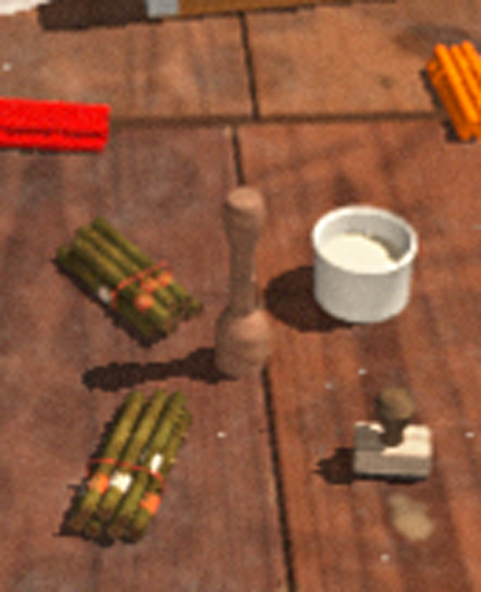

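Run:
```python
from h import *
from scipy.optimize import least_squares
s=cam('side');t=cam('top')
T=lambda a,b:np.array([170+a/6,155+b/6]); S=lambda a,b:np.array([225+a/4,120+b/4])
L=[(t,(-.105,.095,.122),T(103,530)),(t,(-.105,-.095,.122),T(447,474)),(t,(-.097,-.087,.052+0),None),
(s,(-.105,-.095,.122),S(104,416)),(s,(-.105,-.095,0),S(103,556)),(s,(.105,-.095,0),S(379,537)),(s,(-.105,.095,.122),S(66,312)),
(s,(-.076,.078,.107),S(103,332)),(t,(-.022,.065,.177),T(125,360)),
(t,(-.097,.041,.052),T(212,497)),(t,(.097,.041,.052+.194*np.tan(np.radians(18))),T(156,170)),(t,(.097,-.087,.052+.194*np.tan(np.radians(18))),T(381,132))]
L=[l for l in L if l[2] is not None]
def W(p,P): c,q=np.cos(p[2]),np.sin(p[2]); return np.array([p[0]+c*P[0]-q*P[1],p[1]+q*P[0]+c*P[1],P[2]])
f=lambda p:np.concatenate([(proj(d,W(p,P))[0]-uv) for d,P,uv in L])
r=least_squares(f,[.3,.25,0],loss='soft_l1');print(r.x,np.degrees(r.x[2]));print(f(r.x).reshape(-1,2).round(1))
# bundles
for d,n in((t,'top'),(s,'side')):
    hsv=cv2.cvtColor(d['pixels'],cv2.COLOR_RGB2HSV)
    box=(315,225,105,40) if n=='top' else (210,310,60,100)
    u,v,w,h=box; m=cv2.inRange(hsv,(22,70,30),(45,255,255)); M=np.zeros_like(m);M[v:v+h,u:u+w]=m[v:v+h,u:u+w]
    M=cv2.morphologyEx(M,cv2.MORPH_CLOSE,np.ones((7,7)))
    c,_=cv2.findContours(M,cv2.RETR_EXTERNAL,cv2.CHAIN_APPROX_NONE)
    for k in c:
        if cv2.contourArea(k)>60: 
            R=cv2.minAreaRect(k);print(n,cv2.contourArea(k),R)
            b=cv2.boxPoints(R); Z=[atz(d,q,.014) for q in b]; print(np.round(Z,3)); print('ctr',atz(d,R[0],.014).round(4), [np.linalg.norm(Z[i]-Z[i-1]).round(4) for i in (1,2)])
```

```text
[0.55154764 0.20288005 0.13525429] 7.749500040090969
[[ 0.1 -0.5]
 [-0.3 -0.3]
 [-0.4  0.2]
 [-0.2  2.1]
 [-0.6  0.5]
 [-1.  -1.1]
 [-0.3 -0.1]
 [-1.  -0.9]
 [ 1.2  2.4]
 [-0.1 -1.7]
 [-0.1 -1.4]]
side 247.5 ((246.6508026123047, 376.44097900390625), (18.60944175720215, 37.39067077636719), 23.629379272460938)
[[ 0.403 -0.419  0.014]
 [ 0.436 -0.321  0.014]
 [ 0.472 -0.346  0.014]
 [ 0.437 -0.44   0.014]]
ctr [ 0.4365 -0.3836  0.014 ] [np.float64(0.1028), np.float64(0.0439)]
side 216.5 ((246.5551300048828, 332.9378967285156), (28.318511962890625, 15.280369758605957), 41.6335334777832)
[[ 0.404 -0.23   0.014]
 [ 0.428 -0.189  0.014]
 [ 0.475 -0.26   0.014]
 [ 0.451 -0.298  0.014]]
ctr [ 0.4398 -0.2453  0.014 ] [np.float64(0.0482), np.float64(0.0859)]
```

Run:
```python
from h import *
s=cam('side');t=cam('top')
crop(s,'s3',70,270,120,150,4);crop(t,'t3',420,250,130,100,5)
R=Ro.from_euler('xyz',env.get_obs()['tool_rot'],degrees=True).as_matrix();p=env.get_obs()['tool_pos']
for ax in (0,1):
  for l in (-.095,.095):
    for d,o in((s,(70,270,4)),(t,(420,250,5))):
      q=p+R[:,ax]*l-R[:,2]*.0; uv=proj(d,p+R[:,ax]*l-R[:,2]*.07)[0]; print(ax,l,((uv-np.array(o[:2]))*o[2]).round())
```

```text
0 -0.095 [163. 147.]
0 -0.095 [136. 265.]
0 0.095 [286. 469.]
0 0.095 [419. 126.]
1 -0.095 [473. 216.]
1 -0.095 [205.  48.]
1 0.095 [-68. 376.]
1 0.095 [353. 343.]
```

View pics/s3.png

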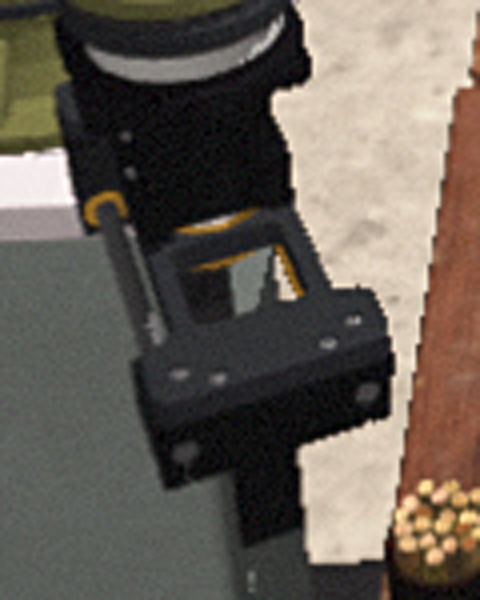

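View pics/t3.png

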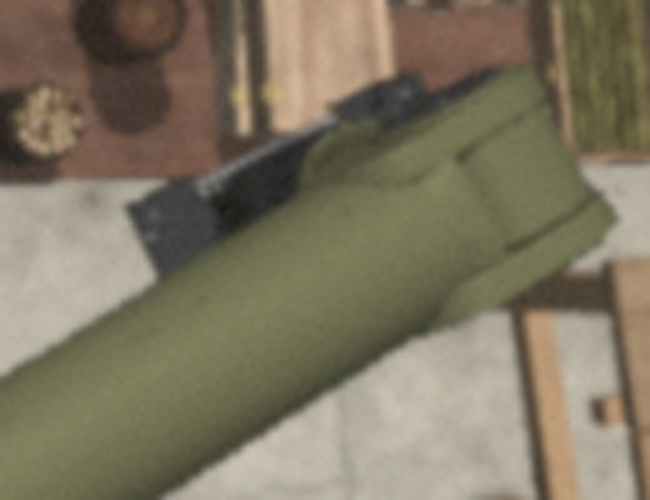

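```bash
cat > m.py <<'E'
from h import *
from scipy.optimize import least_squares
s=cam('side');t=cam('top')
T=lambda a,b:np.array([315+a/7,185+b/7]); S=lambda a,b:np.array([210+a/3.7,255+b/3.7])
for n,a,b in(('b1',T(172,409),(246.6,332.9)),('b2',T(492,409),(246.6,376.4))):
    print(n,tri([ray(t,a),ray(s,b)]).round(4),atz(t,a,.014).round(4),atz(s,b,.012).round(4))
for n,P in(('b1',[(78,440),(112,505),(275,365),(222,325)]),('b2',[(413,340),(390,418),(572,478),(592,400)])):
    print(n,np.round([atz(t,T(*p),.014)[:2] for p in P],4).tolist())
for n,P in(('b1s',[(95,217),(57,257),(150,345),(203,303)]),('b2s',[(135,388),(190,400),(138,543),(68,527)])):
    print(n,np.round([atz(s,S(*p),.014)[:2] for p in P],4).tolist())
print('tamper top',tri([ray(t,T(336,240)),ray(s,S(244,192))]).round(3),'foot',atz(s,S(243,368),.005).round(3))
print('pot',atz(t,T(190,105),.044).round(3),'stamp',atz(t,T(487,103),.05).round(3))
print('red',atz(t,(290,262),.01).round(3),'spool',atz(t,(221,257),.048).round(3),atz(s,(228,245),0).round(3))
S=lambda a,b:np.array([225+a/4,120+b/4]);T=lambda a,b:np.array([170+a/6,155+b/6]);tl=18*np.pi/180
L=[(t,(-.105,.095,.122),T(103,530)),(t,(-.105,-.095,.122),T(447,474)),(t,(-.097,-.087,.122),T(424,463)),
(s,(-.105,-.095,.122),S(104,416)),(s,(-.105,-.095,0),S(103,556)),(s,(.105,-.095,0),S(379,537)),(s,(-.105,.095,.122),S(66,312)),
(s,(-.076,.078,.107),S(103,332)),(t,(-.022,.065,.177),T(125,360)),
(t,(.097,.041,.052+.194*np.tan(tl)),T(156,170)),(t,(.097,-.087,.052+.194*np.tan(tl)),T(381,132))]
def W(p,P): c,q=np.cos(p[2]),np.sin(p[2]); return np.array([p[0]+c*P[0]-q*P[1],p[1]+q*P[0]+c*P[1],P[2]])
f=lambda p:np.concatenate([(proj(d,W(p,P))[0]-uv) for d,P,uv in L])
r=least_squares(f,[.3,.25,0],loss='soft_l1');print(r.x,np.degrees(r.x[2]));print(f(r.x).reshape(-1,2).round(1).tolist())
# overlay
for d,n,(u,v,w,h,k) in((t,'t4',(170,155,90,95,6)),(s,'s4',(225,120,110,145,4))):
    im=cv2.resize(np.ascontiguousarray(d['pixels'][v:v+h,u:u+w,::-1]),None,fx=k,fy=k,interpolation=cv2.INTER_CUBIC)
    def ln(A,B,c): 
        a,b=[tuple(int(x) for x in (proj(d,W(r.x,P))[0]-(u,v)+.5)*k) for P in(A,B)]; cv2.line(im,a,b,c,1)
    for z in(0,.122):
        for X,Y in((.105,.095),(.097,.087)):
            if z==0 and X<.1: continue
            q=[(-X,-Y,z),(X,-Y,z),(X,Y,z),(-X,Y,z)]
            for i in range(4): ln(q[i],q[i-1],(0,255,0))
    zb=.052+.194*np.tan(tl); q=[(-.097,-.087,.052),(.097,-.087,zb),(.097,.041,zb),(-.097,.041,.052)]
    for i in range(4): ln(q[i],q[i-1],(255,0,255))
    th=1.4;e=(.104-.209*np.cos(th),.123+.209*np.sin(th))
    for y in(-.098,.098): ln((.104,y,.123),(e[0],y,e[1]),(255,255,0))
    ln((e[0],-.098,e[1]),(e[0],.098,e[1]),(255,255,0)); a=np.radians(46.6)
    for y in(.05,.08): ln((-.022-.015*np.cos(a),y,.177-.015*np.sin(a)),(-.022+.015*np.cos(a),y,.177+.015*np.sin(a)),(0,0,255))
    cv2.imwrite(f'pics/{n}.png',im)
E
python3 m.py
```

```text
b1 [ 4.368e-01 -2.283e-01 -3.000e-04] [ 0.4316 -0.2272  0.014 ] [ 0.44   -0.2427  0.012 ]
b2 [ 0.4317 -0.3859  0.0157] [ 0.4273 -0.3865  0.014 ] [ 0.4365 -0.3814  0.012 ]
b1 [[0.4174, -0.18], [0.3847, -0.1956], [0.4522, -0.2794], [0.473, -0.2539]]
b2 [[0.4629, -0.3488], [0.4242, -0.3354], [0.3918, -0.4244], [0.4304, -0.4366]]
b1s [[0.4151, -0.1716], [0.3906, -0.2119], [0.4474, -0.298], [0.4815, -0.2614]]
b2s [[0.4374, -0.3345], [0.469, -0.3461], [0.436, -0.4513], [0.3991, -0.4382]]
tamper top [ 0.5   -0.298  0.124] foot [ 0.503 -0.311  0.005]
pot [ 0.579 -0.24   0.044] stamp [ 0.575 -0.386  0.05 ]
red [ 0.372 -0.053  0.01 ] spool [0.392 0.181 0.048] [0.394 0.192 0.   ]
[0.55088179 0.20280907 0.13704795] 7.852269096453805
[[0.2, -0.3], [-0.3, -0.2], [0.8, -0.3], [-0.5, 0.3], [-0.3, 2.1], [-0.8, 0.5], [-1.2, -1.0], [-0.5, -0.1], [-1.0, -0.7], [-0.1, -1.5], [-0.2, -1.3]]
```

View pics/t4.png

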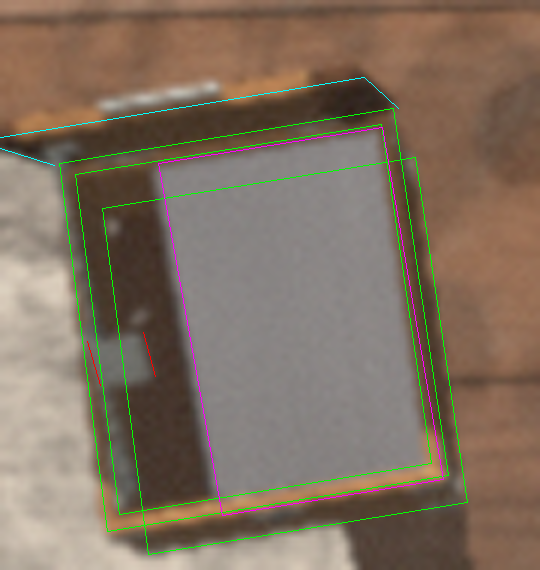

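View pics/s4.png

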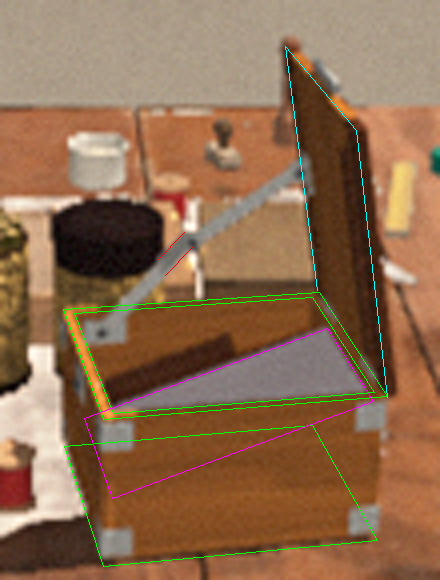

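```bash
cat > ov.py <<'E'
from h import *
import sys
def overlay(items,tag):
    s=cam('side');t=cam('top')
    for d,n,(u,v,w,h,k) in((t,'t',(315,215,100,50,8)),(s,'s',(215,305,65,100,6))):
        im=cv2.resize(np.ascontiguousarray(d['pixels'][v:v+h,u:u+w,::-1]),None,fx=k,fy=k,interpolation=cv2.INTER_CUBIC)
        for x,y,yaw,l in items:
            a=np.radians(yaw);e=np.array([np.cos(a),np.sin(a),0]);f=np.array([-e[1],e[0],0])
            for z,c in((0.,(255,0,0)),(.019,(0,255,255))):
                P=[np.array([x,y,z])+e*i*l/2+f*j*.023 for i,j in((1,1),(1,-1),(-1,-1),(-1,1))]
                q=((proj(d,P)-(u,v)+.5)*k).astype(np.int32); cv2.polylines(im,[q],True,c,1)
        cv2.imwrite(f'pics/{n}{tag}.png',im)
E
python3 - <<'E'
from ov import *
overlay([(.433,-.229,-53.5,.105),(.431,-.386,-109.5,.105)],'5')
E
```

```text
(no output)
```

View pics/t5.png

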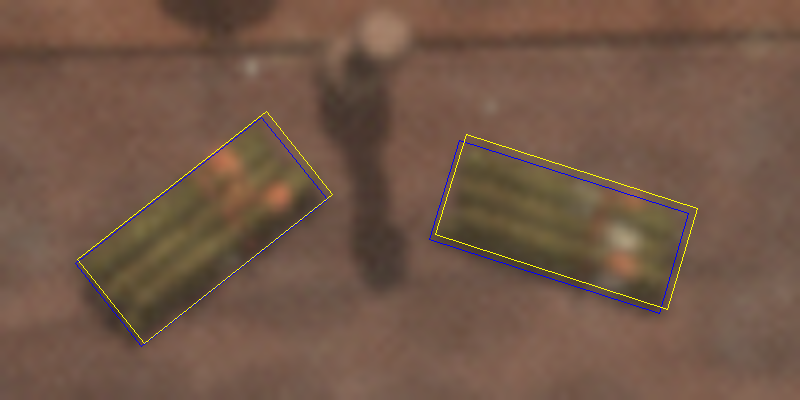

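View pics/s5.png

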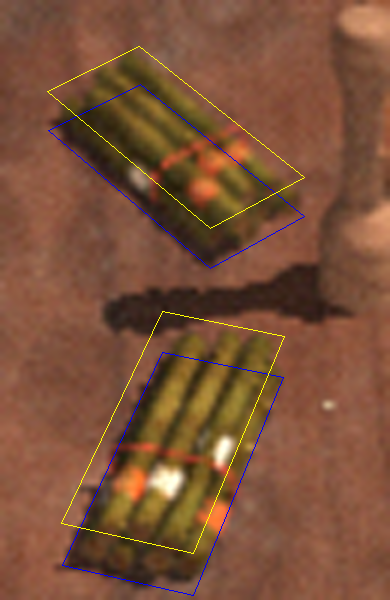

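```bash
cat > mv.py <<'E'
import numpy as np, json, os, sys
from scipy.spatial.transform import Rotation as Ro, Slerp
F='cmd.json'
def load():
    if os.path.exists(F): d=json.load(open(F)); return np.array(d['p']),Ro.from_quat(d['q'])
    return np.array([.257,-.597,.223]),Ro.from_euler('xyz',[180,0,-66.75],degrees=True)
def save(p,R): json.dump({'p':list(p),'q':list(R.as_quat())},open(F,'w'))
C=np.array([.551,.203]);CY=7.85
def chest(x,y,z): # chest mm -> world
    c,s=np.cos(np.radians(CY)),np.sin(np.radians(CY)); return np.array([C[0]+(c*x-s*y)/1e3,C[1]+(s*x+c*y)/1e3,z/1e3])
def down(yaw,tilt=0): # tilt: tool z leans toward tool x by tilt deg
    return Ro.from_euler('z',yaw,degrees=True)*Ro.from_euler('x',180,degrees=True)*Ro.from_euler('y',tilt,degrees=True)
def go(p1,R1,ncalls,grip,ease=True,commit=True):
    p0,R0=load();N=5*ncalls; p1=np.array(p1)
    rv=(R0.inv()*R1).as_rotvec(); D=np.linalg.norm(p1-p0);A=np.degrees(np.linalg.norm(rv))
    u=np.arange(1,N+1)/N
    if ease: u=u*u*(3-2*u)
    du=np.diff(np.r_[0,u]).max(); print(f'dist {D*1e3:.0f} mm, turn {A:.0f} deg, max/row {D*du*1e3:.1f}mm {A*du:.2f}deg')
    pb,Rb=p0,R0
    for k in range(ncalls):
        rows=[]
        for i in range(5):
            a=u[5*k+i]; p=p0+a*(p1-p0);R=R0*Ro.from_rotvec(a*rv)
            d=Rb.inv().apply(p-pb);r=(Rb.inv()*R).as_rotvec()
            rows.append([[round(float(v),4)+0. for v in d],[round(float(v),3)+0. for v in r],grip])
        print(json.dumps(rows))
        d,r,_=rows[-1]; pb=pb+Rb.apply(d);Rb=Rb*Ro.from_rotvec(r)
    if commit: save(pb,Rb)
def hold(n,grips):
    pass
def st():
    from cell import env
    o=env.get_obs();p,R=load();print('t',round(o['time_s'],2),'pos',o['tool_pos'].round(4),'rot',o['tool_rot'].round(1),'F',o['force'].round(1),'g',round(o['grip_width'],4),'| cmd',p.round(4),R.as_euler('xyz',degrees=True).round(1)); print('q',o['qpos'].round(0))
E
python3 - <<'E'
from mv import *
# verify tilt sign
print(down(0,10).as_matrix()[:,2])
st()
go([.433,-.229,.13],down(36.5),4,.075)
go([.433,-.229,.005],down(36.5),1,.075)
E
```

```text
[ 1.73648178e-01 -1.20604166e-16 -9.84807753e-01]
t 0.6 pos [ 0.2566 -0.5973  0.2226] rot [180.   -0.  -66.7] F [-0.5 -0.1 -0.5] g 0.0868 | cmd [ 0.257 -0.597  0.223] [-180.     0.   -66.8]
q [68. 18. -4. 83.  1. 79. -3.]
dist 418 mm, turn 103 deg, max/row 31.3mm 7.72deg
[[[-0.0019, -0.0022, 0.0007], [0.0, 0.0, -0.013], 0.075], [[-0.0075, -0.0086, 0.0026], [0.0, 0.0, -0.05], 0.075], [[-0.0163, -0.0186, 0.0056], [0.0, 0.0, -0.109], 0.075], [[-0.0279, -0.0319, 0.0097], [0.0, 0.0, -0.187], 0.075], [[-0.042, -0.048, 0.0145], [0.0, 0.0, -0.282], 0.075]]
[[[-0.0103, -0.022, 0.0056], [0.0, 0.0, -0.107], 0.075], [[-0.0216, -0.0463, 0.0117], [0.0, 0.0, -0.226], 0.075], [[-0.0338, -0.0723, 0.0182], [0.0, 0.0, -0.352], 0.075], [[-0.0464, -0.0994, 0.025], [0.0, 0.0, -0.484], 0.075], [[-0.0593, -0.127, 0.032], [0.0, 0.0, -0.619], 0.075]]
[[[0.0055, -0.03, 0.007], [0.0, 0.0, -0.135], 0.075], [[0.0109, -0.0594, 0.0138], [0.0, 0.0, -0.267], 0.075], [[0.0161, -0.0876, 0.0203], [0.0, 0.0, -0.393], 0.075], [[0.021, -0.114, 0.0264], [0.0, 0.0, -0.512], 0.075], [[0.0254, -0.1379, 0.032], [0.0, 0.0, -0.619], 0.075]]
[[[0.0153, -0.0149, 0.0048], [0.0, 0.0, -0.095], 0.075], [[0.028, -0.0271, 0.0089], [0.0, 0.0, -0.173], 0.075], [[0.0376, -0.0364, 0.0119], [0.0, 0.0, -0.232], 0.075], [[0.0436, -0.0423, 0.0138], [0.0, 0.0, -0.269], 0.075], [[0.0458, -0.0444, 0.0145], [0.0, 0.0, -0.282], 0.075]]
dist 125 mm, turn 0 deg, max/row 37.0mm 0.00deg
[[[0.0, 0.0, 0.013], [0.0, 0.0, 0.0], 0.075], [[0.0, 0.0, 0.044], [0.0, 0.0, 0.0], 0.075], [[0.0, 0.0, 0.081], [0.0, 0.0, 0.0], 0.075], [[0.0, 0.0, 0.112], [0.0, 0.0, 0.0], 0.075], [[0.0, 0.0, 0.125], [0.0, 0.0, 0.0], 0.075]]
```

```bash
rm -f cmd.json
python3 - <<'E'
s=open('mv.py').read()
s=s.replace("if ease: u=u*u*(3-2*u)","""if ease:
        r=2.5/N; f=lambda x: np.where(x<r,x*x/2/r,np.where(x>1-r,1-r-(1-x)**2/2/r,x-r/2)); u=f(u)/(1-r)""")
s=s.replace("round(float(v),4)","round(float(v),3)").replace("round(float(v),3)+0. for v in r","round(float(v),2)+0. for v in r")
s=s.replace("print(json.dumps(rows))","print(json.dumps(rows).replace(' ',''))")
open('mv.py','w').write(s)
E
python3 - <<'E'
from mv import *
go([.433,-.229,.13],down(36.5),4,.075)
print(load()[0],load()[1].as_euler('xyz',degrees=True))
E
```

```text
dist 418 mm, turn 103 deg, max/row 23.9mm 5.90deg
[[[-0.003,-0.004,0.001],[0.0,0.0,-0.02],0.075],[[-0.012,-0.014,0.004],[0.0,0.0,-0.08],0.075],[[-0.027,-0.031,0.009],[0.0,0.0,-0.18],0.075],[[-0.042,-0.048,0.015],[0.0,0.0,-0.28],0.075],[[-0.058,-0.066,0.02],[0.0,0.0,-0.39],0.075]]
[[[-0.007,-0.022,0.005],[0.0,0.0,-0.1],0.075],[[-0.015,-0.044,0.011],[0.0,0.0,-0.2],0.075],[[-0.022,-0.066,0.016],[0.0,0.0,-0.31],0.075],[[-0.03,-0.088,0.021],[0.0,0.0,-0.41],0.075],[[-0.037,-0.11,0.026],[0.0,0.0,-0.51],0.075]]
[[[0.004,-0.023,0.006],[0.0,0.0,-0.1],0.075],[[0.008,-0.046,0.011],[0.0,0.0,-0.21],0.075],[[0.012,-0.069,0.016],[0.0,0.0,-0.31],0.075],[[0.016,-0.092,0.022],[0.0,0.0,-0.41],0.075],[[0.021,-0.115,0.027],[0.0,0.0,-0.52],0.075]]
[[[0.015,-0.018,0.005],[0.0,0.0,-0.1],0.075],[[0.03,-0.036,0.011],[0.0,0.0,-0.2],0.075],[[0.044,-0.052,0.016],[0.0,0.0,-0.3],0.075],[[0.053,-0.063,0.019],[0.0,0.0,-0.36],0.075],[[0.056,-0.067,0.02],[0.0,0.0,-0.38],0.075]]
[ 0.43295758 -0.22873749  0.13      ] [1.80000000e+02 2.54444375e-14 3.63824031e+01]
```

Request:
send_rows:
  steps:
    - [[-0.003, -0.004, 0.001], [0, 0, -0.02], 0.075]
    - [[-0.012, -0.014, 0.004], [0, 0, -0.08], 0.075]
    - [[-0.027, -0.031, 0.009], [0, 0, -0.18], 0.075]
    - [[-0.042, -0.048, 0.015], [0, 0, -0.28], 0.075]
    - [[-0.058, -0.066, 0.02], [0, 0, -0.39], 0.075]
  grip_force: 20

```text
time_s: 1.02
tool_pos: [0.2946, -0.5168, 0.2021]
tool_rot: [180.0, 0.0, -44.1]
force: [0.9, -0.4, 0.0]
grip_width: 0.0756
```

Request:
send_rows:
  steps:
    - [[-0.007, -0.022, 0.005], [0, 0, -0.1], 0.075]
    - [[-0.015, -0.044, 0.011], [0, 0, -0.2], 0.075]
    - [[-0.022, -0.066, 0.016], [0, 0, -0.31], 0.075]
    - [[-0.03, -0.088, 0.021], [0, 0, -0.41], 0.075]
    - [[-0.037, -0.11, 0.026], [0, 0, -0.51], 0.075]

```text
time_s: 1.43
tool_pos: [0.3453, -0.4119, 0.1764]
tool_rot: [180.0, -0.0, -14.8]
force: [-0.2, -0.3, 0.7]
grip_width: 0.0749
```

Request:
send_rows:
  steps:
    - [[0.004, -0.023, 0.006], [0, 0, -0.1], 0.075]
    - [[0.008, -0.046, 0.011], [0, 0, -0.21], 0.075]
    - [[0.012, -0.069, 0.016], [0, 0, -0.31], 0.075]
    - [[0.016, -0.092, 0.022], [0, 0, -0.41], 0.075]
    - [[0.021, -0.115, 0.027], [0, 0, -0.52], 0.075]

```text
time_s: 1.85
tool_pos: [0.3954, -0.3065, 0.1493]
tool_rot: [180.0, 0.0, 15.0]
force: [0.2, -0.2, -0.2]
grip_width: 0.0749
```

Request:
send_rows:
  steps:
    - [[0.015, -0.018, 0.005], [0, 0, -0.1], 0.075]
    - [[0.03, -0.036, 0.011], [0, 0, -0.2], 0.075]
    - [[0.044, -0.052, 0.016], [0, 0, -0.3], 0.075]
    - [[0.053, -0.063, 0.019], [0, 0, -0.36], 0.075]
    - [[0.056, -0.067, 0.02], [0, 0, -0.38], 0.075]

```text
time_s: 2.27
tool_pos: [0.4334, -0.2259, 0.1292]
tool_rot: [-180.0, -0.0, 36.8]
force: [0.1, 0.7, -0.6]
grip_width: 0.0751
```

Request:
send_rows:
  steps:
    - [[0, 0, 0.01], [0, 0, 0], 0.075]
    - [[0, 0, 0.035], [0, 0, 0], 0.075]
    - [[0, 0, 0.06], [0, 0, 0], 0.075]
    - [[0, 0, 0.07], [0, 0, 0], 0.075]
    - [[0, 0, 0.07], [0, 0, 0], 0.075]

```text
time_s: 2.68
tool_pos: [0.4298, -0.2289, 0.0568]
tool_rot: [-179.7, 0.1, 36.3]
force: [0.5, -0.0, 0.2]
grip_width: 0.0753
```

Run:
```python
from mv import *
p,R=load(); p[2]=.06; save(p,R)
from h import *
s=cam('side');t=cam('top');st();st();crop(s,'s6',195,250,110,130,4.5);crop(t,'t6',310,200,90,70,7)
print((proj(s,p)[0]-(195,250))*4.5,(proj(t,p)[0]-(310,200))*7)
```

```text
t 2.78 pos [ 0.4324 -0.2297  0.0597] rot [-180.     0.    36.3] F [0.9 0.2 1.1] g 0.0753 | cmd [ 0.433  -0.2287  0.06  ] [180.    0.   36.4]
q [ 51.   9. -28. 115.   5.  57.  57.]
t 2.78 pos [ 0.4324 -0.2297  0.0597] rot [-180.     0.    36.3] F [0.9 0.2 1.1] g 0.0753 | cmd [ 0.433  -0.2287  0.06  ] [180.    0.   36.4]
q [ 51.   9. -28. 115.   5.  57.  57.]
[217.64375412 281.35452404] [217.99647049 290.80425168]
```

View pics/s6.png

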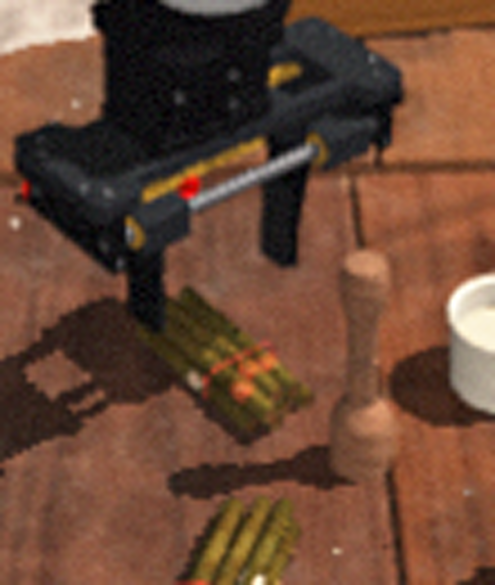

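View pics/t6.png

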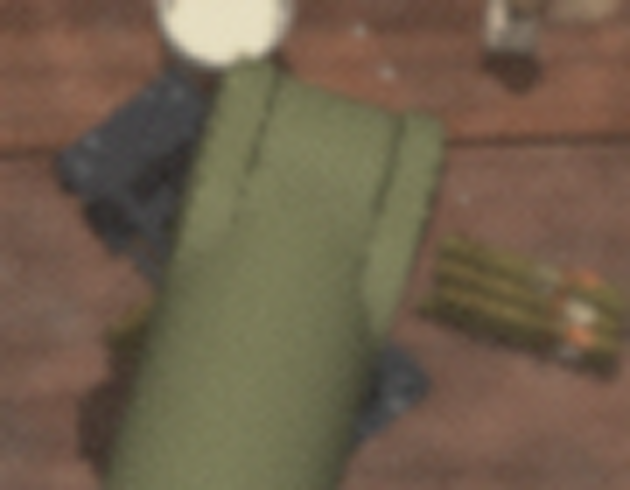

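Request:
send_rows:
  steps:
    - [[0, 0, 0.02], [0, 0, 0], 0.075]
    - [[0, 0, 0.04], [0, 0, 0], 0.075]
    - [[0, 0, 0.052], [0, 0, 0], 0.075]
    - [[0, 0, 0.057], [0, 0, 0], 0.075]
    - [[0, 0, 0.057], [0, 0, 0], 0.075]

```text
time_s: 3.2
tool_pos: [0.4323, -0.229, 0.0023]
tool_rot: [-180.0, 0.0, 36.4]
force: [-0.2, 0.7, 1.2]
grip_width: 0.0752
```

Request:
send_rows:
  steps:
    - [[0, 0, 0], [0, 0, 0], 0.03]
    - [[0, 0, 0], [0, 0, 0], 0.03]
    - [[0, 0, 0], [0, 0, 0], 0.03]
    - [[0, 0, 0], [0, 0, 0], 0.03]
    - [[0, 0, 0], [0, 0, 0], 0.03]

```text
time_s: 3.62
tool_pos: [0.4329, -0.2292, 0.0031]
tool_rot: [179.9, -0.0, 36.4]
force: [-0.7, 0.2, -0.0]
grip_width: 0.0495
```

Request:
send_rows:
  steps:
    - [[0, 0, 0], [0, 0, 0], 0.03]
    - [[0, 0, -0.01], [0, 0, 0], 0.03]
    - [[0, 0, -0.035], [0, 0, 0], 0.03]
    - [[0, 0, -0.055], [0, 0, 0], 0.03]
    - [[0, 0, -0.06], [0, 0, 0], 0.03]

```text
time_s: 4.03
tool_pos: [0.4345, -0.23, 0.066]
tool_rot: [179.7, -0.1, 36.4]
force: [0.7, -0.1, -0.6]
grip_width: 0.0435
```

Run:
```python
from mv import *
p,R=load(); p[2]=.063; save(p,R)
from h import *
s=cam('side');t=cam('top');st();crop(s,'s7',195,250,110,130,4.5)
```

```text
t 4.13 pos [ 0.4334 -0.2296  0.064 ] rot [179.8  -0.   36.4] F [ 0.9  0.7 -0.8] g 0.0434 | cmd [ 0.433  -0.2287  0.063 ] [180.    0.   36.4]
q [ 51.   9. -28. 115.   5.  57.  57.]
```

View pics/s7.png

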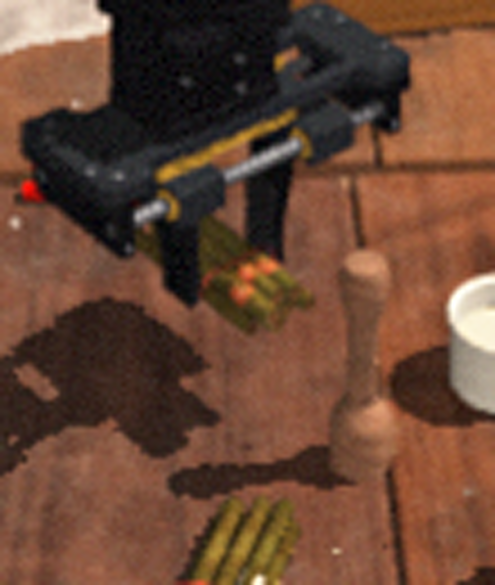

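```bash
cat > hb.py <<'E'
from h import *
from mv import load
# overlay held bundle box in tool frame
def held(d,tag,win,l,off=0.,zb=0.002,R=None,p=None):
    u,v,w,h,k=win
    if p is None: p,R=load()
    im=cv2.resize(np.ascontiguousarray(d['pixels'][v:v+h,u:u+w,::-1]),None,fx=k,fy=k,interpolation=cv2.INTER_CUBIC)
    for z,c in((zb,(255,0,0)),(zb-.02,(0,255,255))):
        P=[p+R.apply([i*.022,off+j*l/2,z]) for i,j in((1,1),(1,-1),(-1,-1),(-1,1))]
        q=((proj(d,P)-(u,v)+.5)*k).astype(np.int32); cv2.polylines(im,[q],True,c,1)
    cv2.imwrite(f'pics/{tag}.png',im)
E
python3 - <<'E'
from hb import *
held(cam('side'),'s8',(205,280,80,60,8),.109)
E
```

```text
(no output)
```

View pics/s8.png

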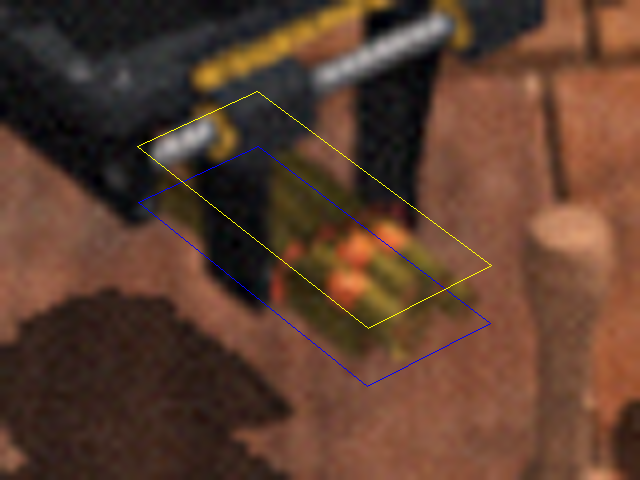

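```bash
cat > clr.py <<'E'
import numpy as np
# 2D chest xz (mm). tool tilt th, tcp position
def clr(s,h,th,up=0,w=44):
    b=np.radians(18);n=np.array([-np.sin(b),np.cos(b)]);e=np.array([np.cos(b),np.sin(b)])
    tcp=np.array([-97,52])+s*e+h*n; a=np.radians(th); tz=np.array([np.sin(a),-np.cos(a)]);tx=np.array([np.cos(a),np.sin(a)])
    tcp=tcp-up*tz
    out={}
    und=lambda x:tcp-69.7*tz+x*tx
    # front rim clearance: min over rim corners dist above
    f=[np.dot(np.array(c)-tcp,-tz) for c in((-105,122),(-97,122))]; X=[np.dot(np.array(c)-tcp,tx) for c in((-105,122),(-97,122))]
    out['rim_below_body']=[round(69.7-v,1) if x>-96 else None for v,x in zip(f,X)]
    ln=np.array([-np.cos(np.radians(80.2)),np.sin(np.radians(80.2))]);nn=np.array([-ln[1],ln[0]]) # toward front
    nn=-nn if nn[0]>0 else nn
    pts=[tcp-z*tz+95*tx for z in(69.7,200)]
    out['lid']=[round(np.dot(p-np.array([104,123]),nn),1) for p in pts]
    # bed clearance of bundle corners and finger tips
    q=[(x,-2) for x in(-23,23)]+[(x,0) for x in(-(w/2+15),w/2+15)]
    out['bed']=[round(float(np.dot(tcp+x*tx-z*(-1)*(-tz)*1-np.array([-97,52]),n)),1) for x,z in q]
    out['tcp']=tcp.round(1);return out
if __name__=='__main__':
    for th in(10,14,18):
        for s in(100,110,118): print(th,s,clr(s,6,th,w=50))
E
python3 clr.py
```

```text
10 100 {'rim_below_body': [np.float64(19.2), np.float64(20.6)], 'lid': [np.float64(17.3), np.float64(17.7)], 'bed': [7.2, 0.8, 11.6, 0.4], 'tcp': array([-3.7, 88.6])}
10 110 {'rim_below_body': [None, np.float64(22.0)], 'lid': [np.float64(7.4), np.float64(7.8)], 'bed': [7.2, 0.8, 11.6, 0.4], 'tcp': array([ 5.8, 91.7])}
10 118 {'rim_below_body': [None, None], 'lid': [np.float64(-0.5), np.float64(-0.1)], 'bed': [7.2, 0.8, 11.6, 0.4], 'tcp': array([13.4, 94.2])}
14 100 {'rim_below_body': [np.float64(12.8), np.float64(14.7)], 'lid': [np.float64(22.4), np.float64(31.9)], 'bed': [5.6, 2.4, 8.8, 3.2], 'tcp': array([-3.7, 88.6])}
14 110 {'rim_below_body': [None, np.float64(15.4)], 'lid': [np.float64(12.5), np.float64(22.0)], 'bed': [5.6, 2.4, 8.8, 3.2], 'tcp': array([ 5.8, 91.7])}
14 118 {'rim_below_body': [None, None], 'lid': [np.float64(4.6), np.float64(14.1)], 'bed': [5.6, 2.4, 8.8, 3.2], 'tcp': array([13.4, 94.2])}
18 100 {'rim_below_body': [np.float64(6.7), np.float64(9.1)], 'lid': [np.float64(27.9), np.float64(46.5)], 'bed': [4.0, 4.0, 6.0, 6.0], 'tcp': array([-3.7, 88.6])}
18 110 {'rim_below_body': [np.float64(6.7), np.float64(9.1)], 'lid': [np.float64(18.0), np.float64(36.6)], 'bed': [4.0, 4.0, 6.0, 6.0], 'tcp': array([ 5.8, 91.7])}
18 118 {'rim_below_body': [None, None], 'lid': [np.float64(10.1), np.float64(28.7)], 'bed': [4.0, 4.0, 6.0, 6.0], 'tcp': array([13.4, 94.2])}
```

Run:
```python
from mv import *
go([.433,-.229,.12],down(36.5),1,.03)
go(chest(-30.4,-26,185),down(7.85,16),4,.03)
go(chest(-12,-26,110.3),down(7.85,16),1,.03)
```

```text
dist 57 mm, turn 0 deg, max/row 20.5mm 0.04deg
[[[0.0,0.0,-0.005],[0.0,0.0,0.0],0.03],[[0.0,0.0,-0.018],[0.0,0.0,0.0],0.03],[[0.0,0.0,-0.039],[0.0,0.0,0.0],0.03],[[0.0,0.0,-0.052],[0.0,0.0,0.0],0.03],[[0.0,0.0,-0.057],[0.0,0.0,0.0],0.03]]
dist 417 mm, turn 33 deg, max/row 23.8mm 1.86deg
[[[0.004,-0.003,-0.001],[0.0,0.0,0.01],0.03],[[0.014,-0.012,-0.003],[0.0,0.01,0.02],0.03],[[0.031,-0.027,-0.007],[-0.01,0.03,0.05],0.03],[[0.049,-0.042,-0.01],[-0.01,0.04,0.08],0.03],[[0.067,-0.058,-0.014],[-0.01,0.06,0.11],0.03]]
[[[0.016,-0.017,-0.003],[-0.01,0.01,0.02],0.03],[[0.032,-0.034,-0.006],[-0.01,0.03,0.05],0.03],[[0.049,-0.051,-0.008],[-0.02,0.05,0.08],0.03],[[0.065,-0.069,-0.011],[-0.02,0.06,0.11],0.03],[[0.081,-0.086,-0.014],[-0.02,0.08,0.14],0.03]]
[[[0.014,-0.019,-0.002],[-0.01,0.01,0.03],0.03],[[0.028,-0.038,-0.004],[-0.01,0.03,0.05],0.03],[[0.042,-0.058,-0.006],[-0.02,0.04,0.08],0.03],[[0.056,-0.077,-0.008],[-0.02,0.06,0.11],0.03],[[0.069,-0.096,-0.01],[-0.02,0.08,0.14],0.03]]
[[[0.012,-0.021,-0.002],[-0.01,0.01,0.03],0.03],[[0.023,-0.042,-0.003],[-0.01,0.03,0.05],0.03],[[0.033,-0.062,-0.004],[-0.02,0.04,0.08],0.03],[[0.04,-0.075,-0.005],[-0.02,0.05,0.1],0.03],[[0.042,-0.079,-0.006],[-0.02,0.06,0.1],0.03]]
dist 77 mm, turn 0 deg, max/row 27.9mm 0.12deg
[[[0.0,0.0,0.006],[0.0,0.0,0.0],0.03],[[-0.001,0.0,0.025],[0.0,0.0,0.0],0.03],[[-0.002,0.0,0.053],[0.0,0.0,0.0],0.03],[[-0.003,0.0,0.071],[0.0,0.0,0.0],0.03],[[-0.003,0.0,0.077],[0.0,0.0,0.0],0.03]]
```

Request:
send_rows:
  steps:
    - [[0, 0, -0.005], [0, 0, 0], 0.03]
    - [[0, 0, -0.018], [0, 0, 0], 0.03]
    - [[0, 0, -0.039], [0, 0, 0], 0.03]
    - [[0, 0, -0.052], [0, 0, 0], 0.03]
    - [[0, 0, -0.057], [0, 0, 0], 0.03]

```text
time_s: 4.6
tool_pos: [0.433, -0.2292, 0.1206]
tool_rot: [179.9, -0.0, 36.4]
force: [0.9, 0.4, -1.3]
grip_width: 0.0432
```

Request:
send_rows:
  steps:
    - [[0.004, -0.003, -0.001], [0, 0, 0.01], 0.03]
    - [[0.014, -0.012, -0.003], [0, 0.01, 0.02], 0.03]
    - [[0.031, -0.027, -0.007], [-0.01, 0.03, 0.05], 0.03]
    - [[0.049, -0.042, -0.01], [-0.01, 0.04, 0.08], 0.03]
    - [[0.067, -0.058, -0.014], [-0.01, 0.06, 0.11], 0.03]

```text
time_s: 5.02
tool_pos: [0.4514, -0.1398, 0.1321]
tool_rot: [179.8, -3.5, 30.0]
force: [1.0, 0.7, -1.4]
grip_width: 0.0436
```

Request:
send_rows:
  steps:
    - [[0.016, -0.017, -0.003], [-0.01, 0.01, 0.02], 0.03]
    - [[0.032, -0.034, -0.006], [-0.01, 0.03, 0.05], 0.03]
    - [[0.049, -0.051, -0.008], [-0.02, 0.05, 0.08], 0.03]
    - [[0.065, -0.069, -0.011], [-0.02, 0.06, 0.11], 0.03]
    - [[0.081, -0.086, -0.014], [-0.02, 0.08, 0.14], 0.03]

```text
time_s: 5.43
tool_pos: [0.477, -0.0249, 0.1505]
tool_rot: [179.4, -8.1, 22.0]
force: [0.8, 0.4, -0.7]
grip_width: 0.0439
```

Request:
send_rows:
  steps:
    - [[0.014, -0.019, -0.002], [-0.01, 0.01, 0.03], 0.03]
    - [[0.028, -0.038, -0.004], [-0.01, 0.03, 0.05], 0.03]
    - [[0.042, -0.058, -0.006], [-0.02, 0.04, 0.08], 0.03]
    - [[0.056, -0.077, -0.008], [-0.02, 0.06, 0.11], 0.03]
    - [[0.069, -0.096, -0.01], [-0.02, 0.08, 0.14], 0.03]

```text
time_s: 5.85
tool_pos: [0.5028, 0.089, 0.169]
tool_rot: [179.7, -12.7, 13.9]
force: [0.4, 0.1, -1.5]
grip_width: 0.0435
```

Request:
send_rows:
  steps:
    - [[0.012, -0.021, -0.002], [-0.01, 0.01, 0.03], 0.03]
    - [[0.023, -0.042, -0.003], [-0.01, 0.03, 0.05], 0.03]
    - [[0.033, -0.062, -0.004], [-0.02, 0.04, 0.08], 0.03]
    - [[0.04, -0.075, -0.005], [-0.02, 0.05, 0.1], 0.03]
    - [[0.042, -0.079, -0.006], [-0.02, 0.06, 0.1], 0.03]

```text
time_s: 6.27
tool_pos: [0.5221, 0.1771, 0.184]
tool_rot: [-179.9, -16.2, 8.3]
force: [-0.2, -0.0, -0.6]
grip_width: 0.0433
```

Run:
```python
from hb import *
from mv import *
d=cam('side');st()
p,R=load();R0=down(7.85,16);p0=chest(-30.4,-26,185); print(p0)
held(d,'s9',(210,110,130,150,4.),.109,R=R0,p=p0)
t=cam('top');crop(t,'t9',165,150,110,110,5)
```

```text
t 6.32 pos [0.522 0.176 0.184] rot [-180.   -16.2    8.3] F [-0.2  1.  -0.4] g 0.0433 | cmd [0.5426 0.1754 0.1106] [179.9 -16.3   8.1]
q [ 35.  -4. -57. 113.   0.  54. -14.]
[0.52443596 0.17309161 0.185     ]
```

View pics/s9.png

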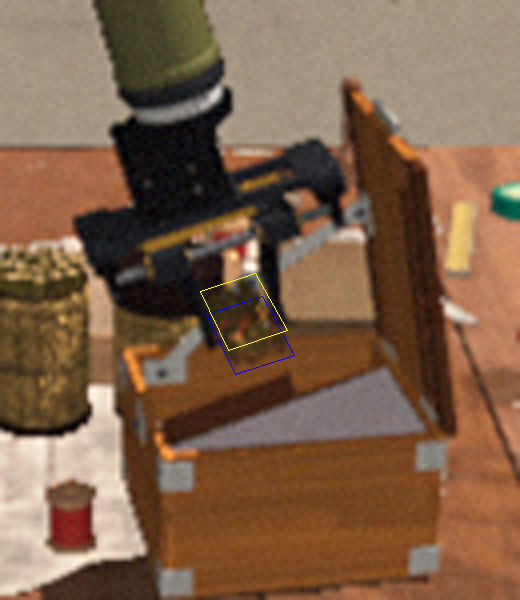

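View pics/t9.png

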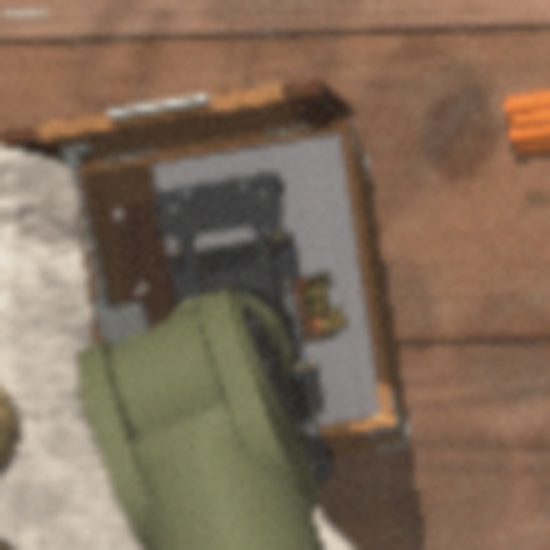

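Run:
```python
from h import *
from mv import *
t=cam('top')
def ch(P): c,s=np.cos(np.radians(CY)),np.sin(np.radians(CY)); d=P[:2]-C; return (np.array([c*d[0]+s*d[1],-s*d[0]+c*d[1]])*1e3).round(1)
for q in((330,272),(346,318),(340,295)): print(ch(atz(t,np.array([165+q[0]/5,150+q[1]/5]),.203)))
p0=chest(-29,-25,184)
```

```text
[-16.9 -73.4]
[-47.8 -79.2]
[-32.6 -77.6]
```

Request:
send_rows:
  steps:
    - [[0, 0, 0.006], [0, 0, 0], 0.03]
    - [[-0.001, 0, 0.025], [0, 0, 0], 0.03]
    - [[-0.002, 0, 0.053], [0, 0, 0], 0.03]
    - [[-0.003, 0, 0.071], [0, 0, 0], 0.03]
    - [[-0.003, 0, 0.077], [0, 0, 0], 0.03]

```text
time_s: 6.83
tool_pos: [0.5402, 0.1728, 0.106]
tool_rot: [180.0, -15.9, 7.9]
force: [-0.5, -0.3, -0.5]
grip_width: 0.0437
```

Run:
```python
from mv import *
st()
go(chest(-5.6,-25,88),down(7.85,16),1,.03)
from h import *
crop(cam('side'),'s10',210,110,130,150,4)
```

```text
t 6.83 pos [0.5402 0.1728 0.106 ] rot [180.  -15.9   7.9] F [-0.5 -0.3 -0.5] g 0.0437 | cmd [0.5426 0.1754 0.1106] [179.9 -16.3   8.1]
q [ 33.   8. -58. 116.  15.  46. -26.]
dist 24 mm, turn 0 deg, max/row 8.5mm 0.12deg
[[[0.0,0.0,0.002],[0.0,0.0,0.0],0.03],[[0.0,0.0,0.008],[0.0,0.0,0.0],0.03],[[0.0,-0.001,0.016],[0.0,0.0,0.0],0.03],[[0.0,-0.001,0.022],[0.0,0.0,0.0],0.03],[[0.0,-0.001,0.024],[0.0,0.0,0.0],0.03]]
```

View pics/s10.png

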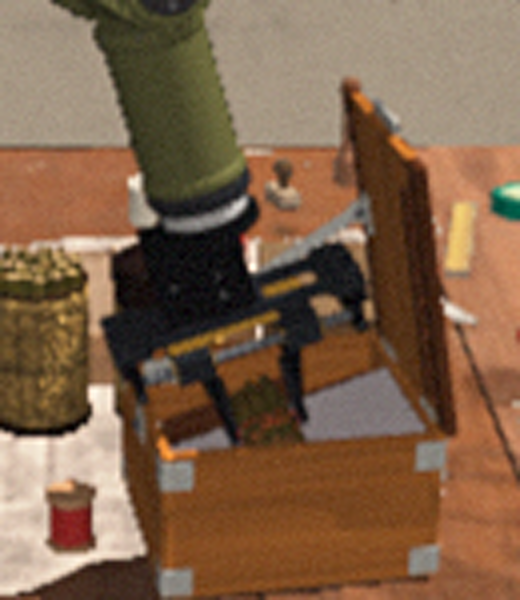

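Request:
send_rows:
  steps:
    - [[0, -0.001, 0.004], [0, 0, 0], 0.03]
    - [[0, -0.001, 0.009], [0, 0, 0], 0.03]
    - [[0, -0.001, 0.014], [0, 0, 0], 0.03]
    - [[0, -0.001, 0.018], [0, 0, 0], 0.03]
    - [[0, -0.001, 0.018], [0, 0, 0], 0.03]

```text
time_s: 7.3
tool_pos: [0.547, 0.1766, 0.0925]
tool_rot: [179.9, -16.2, 8.1]
force: [-0.1, -0.4, -1.9]
grip_width: 0.0434
```

Request:
send_rows:
  steps:
    - [[0, 0, 0], [0, 0, 0], 0.03]
    - [[0, 0, 0], [0, 0, 0], 0.03]
    - [[0, 0, 0], [0, 0, 0], 0.03]
    - [[0, 0, 0], [0, 0, 0], 0.03]
    - [[0, 0, 0], [0, 0, 0], 0.03]

```text
time_s: 7.72
tool_pos: [0.5472, 0.1769, 0.0931]
tool_rot: [179.9, -16.3, 8.1]
force: [-0.4, 0.1, -0.5]
grip_width: 0.0434
```

Run:
```python
from mv import *
p,R=load(); save(p-R.apply([0,0,.006]),R); st(); print(chest(-5.6,-25,88))
```

```text
t 7.72 pos [0.5472 0.1769 0.0931] rot [179.9 -16.3   8.1] F [-0.4  0.1 -0.5] g 0.0434 | cmd [0.5475 0.1771 0.0933] [179.9 -16.3   8.1]
q [ 31.  10. -57. 116.  19.  45. -29.]
[0.54886698 0.17746943 0.088     ]
```

Request:
send_rows:
  steps:
    - [[0, 0, 0.001], [0, 0, 0], 0.03]
    - [[0, 0, 0.002], [0, 0, 0], 0.03]
    - [[0, 0, 0.003], [0, 0, 0], 0.03]
    - [[0, 0, 0.004], [0, 0, 0], 0.03]
    - [[0, 0, 0.005], [0, 0, 0], 0.03]

```text
time_s: 8.13
tool_pos: [0.5484, 0.177, 0.0879]
tool_rot: [179.9, -16.3, 8.1]
force: [-0.2, -0.5, -1.7]
grip_width: 0.0436
```

Request:
send_rows:
  steps:
    - [[0, 0, 0], [0, 0, 0], 0.048]
    - [[0, 0, 0], [0, 0, 0], 0.052]
    - [[0, 0, 0], [0, 0, 0], 0.056]
    - [[0, 0, 0], [0, 0, 0], 0.06]
    - [[0, 0, 0], [0, 0, 0], 0.06]

```text
time_s: 8.55
tool_pos: [0.5485, 0.1771, 0.0882]
tool_rot: [179.9, -16.3, 8.1]
force: [0.0, 0.5, -0.0]
grip_width: 0.0581
```

Request:
send_rows:
  steps:
    - [[0, 0, 0], [0, 0, 0], 0.06]
    - [[0, 0, -0.005], [0, 0, 0], 0.06]
    - [[0, 0, -0.012], [0, 0, 0], 0.06]
    - [[0, 0, -0.02], [0, 0, 0], 0.06]
    - [[0, 0, -0.03], [0, 0, 0], 0.06]

```text
time_s: 8.97
tool_pos: [0.5398, 0.1761, 0.1175]
tool_rot: [180.0, -16.3, 8.1]
force: [0.3, 0.1, 0.8]
grip_width: 0.0602
```

Request:
send_rows:
  steps:
    - [[0, 0, -0.012], [0, 0, 0], 0.06]
    - [[0, 0, -0.03], [0, 0, 0], 0.06]
    - [[0, 0, -0.05], [0, 0, 0], 0.06]
    - [[0, 0, -0.065], [0, 0, 0], 0.06]
    - [[0, 0, -0.07], [0, 0, 0], 0.06]

```text
time_s: 9.38
tool_pos: [0.5217, 0.174, 0.1872]
tool_rot: [179.8, -16.5, 8.1]
force: [-0.2, 0.0, 0.3]
grip_width: 0.06
```

Run:
```python
from mv import *
p,R=load(); save(p-R.apply([0,0,.095]),R); st()
from h import *
crop(cam('side'),'s11',210,110,130,150,4);crop(cam('top'),'t11',165,150,110,110,5)
```

```text
t 9.38 pos [0.5217 0.174  0.1872] rot [179.8 -16.5   8.1] F [-0.2  0.   0.3] g 0.06 | cmd [0.5211 0.1735 0.1845] [179.9 -16.3   8.1]
q [ 37.  -5. -58. 113.  -0.  54. -13.]
```

View pics/s11.png

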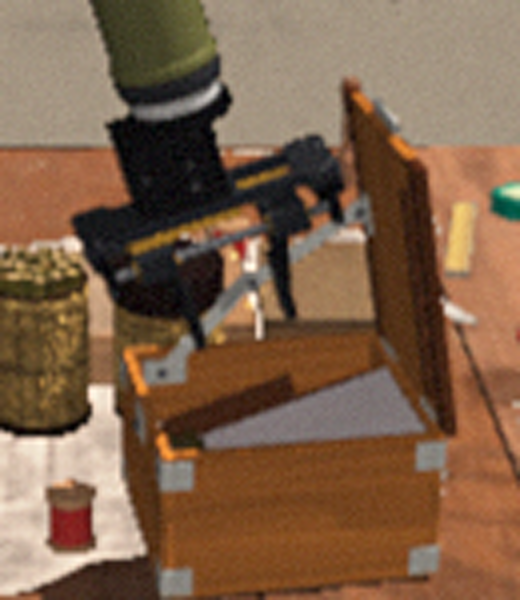

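View pics/t11.png

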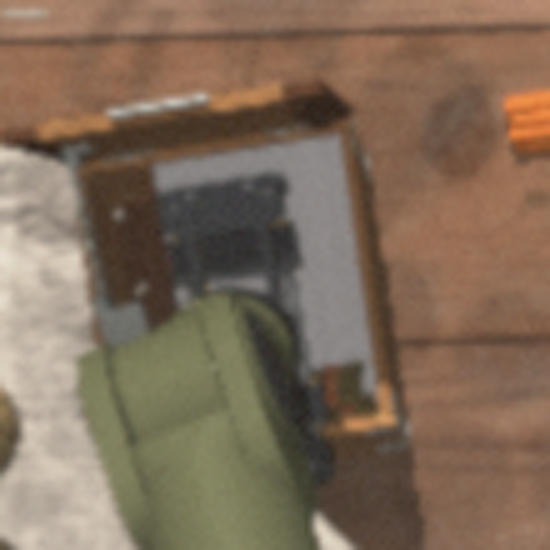

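Run:
```python
from mv import *
go([.432,-.388,.17],down(-19.5),5,.075)
go([.432,-.388,.06],down(-19.5),1,.075)
```

```text
dist 569 mm, turn 32 deg, max/row 25.3mm 1.42deg
[[[-0.001,0.005,0.0],[0.0,0.0,0.0],0.075],[[-0.006,0.019,-0.001],[0.0,-0.01,0.02],0.075],[[-0.013,0.042,-0.003],[-0.01,-0.02,0.04],0.075],[[-0.02,0.066,-0.004],[-0.01,-0.03,0.06],0.075],[[-0.027,0.091,-0.005],[-0.01,-0.05,0.08],0.075]]
[[[-0.006,0.024,-0.001],[0.0,-0.01,0.02],0.075],[[-0.011,0.049,-0.002],[-0.01,-0.02,0.04],0.075],[[-0.017,0.074,-0.003],[-0.01,-0.03,0.06],0.075],[[-0.022,0.098,-0.004],[-0.01,-0.05,0.08],0.075],[[-0.027,0.123,-0.005],[-0.02,-0.06,0.11],0.075]]
[[[-0.003,0.025,0.0],[0.0,-0.01,0.02],0.075],[[-0.006,0.05,0.0],[0.0,-0.02,0.04],0.075],[[-0.009,0.075,0.0],[0.0,-0.04,0.06],0.075],[[-0.011,0.101,0.0],[-0.01,-0.05,0.08],0.075],[[-0.014,0.126,0.0],[-0.01,-0.06,0.1],0.075]]
[[[0.0,0.025,0.0],[0.0,-0.01,0.02],0.075],[[0.0,0.05,0.0],[-0.01,-0.03,0.04],0.075],[[-0.001,0.076,0.0],[-0.01,-0.04,0.07],0.075],[[-0.001,0.101,0.0],[-0.01,-0.05,0.09],0.075],[[-0.001,0.126,0.001],[-0.02,-0.06,0.11],0.075]]
[[[0.003,0.025,0.0],[0.0,-0.01,0.02],0.075],[[0.005,0.05,0.001],[0.0,-0.03,0.04],0.075],[[0.008,0.074,0.002],[0.0,-0.04,0.06],0.075],[[0.009,0.089,0.002],[-0.01,-0.05,0.07],0.075],[[0.01,0.094,0.002],[-0.01,-0.05,0.08],0.075]]
dist 110 mm, turn 0 deg, max/row 39.6mm 0.08deg
[[[0.0,0.0,0.009],[0.0,0.0,0.0],0.075],[[0.0,0.0,0.035],[0.0,0.0,0.0],0.075],[[0.0,0.0,0.075],[0.0,0.0,0.0],0.075],[[0.0,0.0,0.101],[0.0,0.0,0.0],0.075],[[0.0,0.0,0.11],[0.0,0.0,0.0],0.075]]
```

Request:
send_rows:
  steps:
    - [[-0.001, 0.005, 0], [0, 0, 0], 0.075]
    - [[-0.006, 0.019, -0.001], [0, -0.01, 0.02], 0.075]
    - [[-0.013, 0.042, -0.003], [-0.01, -0.02, 0.04], 0.075]
    - [[-0.02, 0.066, -0.004], [-0.01, -0.03, 0.06], 0.075]
    - [[-0.027, 0.091, -0.005], [-0.01, -0.05, 0.08], 0.075]

```text
time_s: 9.9
tool_pos: [0.505, 0.0785, 0.1799]
tool_rot: [-179.4, -13.2, 3.4]
force: [-0.1, -0.3, -0.1]
grip_width: 0.0742
```

Request:
send_rows:
  steps:
    - [[-0.006, 0.024, -0.001], [0, -0.01, 0.02], 0.075]
    - [[-0.011, 0.049, -0.002], [-0.01, -0.02, 0.04], 0.075]
    - [[-0.017, 0.074, -0.003], [-0.01, -0.03, 0.06], 0.075]
    - [[-0.022, 0.098, -0.004], [-0.01, -0.05, 0.08], 0.075]
    - [[-0.027, 0.123, -0.005], [-0.02, -0.06, 0.11], 0.075]

```text
time_s: 10.32
tool_pos: [0.4855, -0.0469, 0.1774]
tool_rot: [-179.2, -9.7, -3.2]
force: [-0.7, -0.8, 0.2]
grip_width: 0.0754
```

Request:
send_rows:
  steps:
    - [[-0.003, 0.025, 0], [0, -0.01, 0.02], 0.075]
    - [[-0.006, 0.05, 0], [0, -0.02, 0.04], 0.075]
    - [[-0.009, 0.075, 0], [0, -0.04, 0.06], 0.075]
    - [[-0.011, 0.101, 0], [-0.01, -0.05, 0.08], 0.075]
    - [[-0.014, 0.126, 0], [-0.01, -0.06, 0.1], 0.075]

```text
time_s: 10.73
tool_pos: [0.4657, -0.1719, 0.174]
tool_rot: [-179.0, -6.2, -8.9]
force: [0.0, -0.4, 0.1]
grip_width: 0.0746
```

Request:
send_rows:
  steps:
    - [[0, 0.025, 0], [0, -0.01, 0.02], 0.075]
    - [[0, 0.05, 0], [-0.01, -0.03, 0.04], 0.075]
    - [[-0.001, 0.076, 0], [-0.01, -0.04, 0.07], 0.075]
    - [[-0.001, 0.101, 0], [-0.01, -0.05, 0.09], 0.075]
    - [[-0.001, 0.126, 0.001], [-0.02, -0.06, 0.11], 0.075]

```text
time_s: 11.15
tool_pos: [0.4454, -0.2976, 0.1712]
tool_rot: [-179.7, -2.8, -15.3]
force: [1.2, 0.7, 0.6]
grip_width: 0.0745
```

Request:
send_rows:
  steps:
    - [[0.003, 0.025, 0], [0, -0.01, 0.02], 0.075]
    - [[0.005, 0.05, 0.001], [0, -0.03, 0.04], 0.075]
    - [[0.008, 0.074, 0.002], [0, -0.04, 0.06], 0.075]
    - [[0.009, 0.089, 0.002], [-0.01, -0.05, 0.07], 0.075]
    - [[0.01, 0.094, 0.002], [-0.01, -0.05, 0.08], 0.075]

```text
time_s: 11.57
tool_pos: [0.4302, -0.3912, 0.1686]
tool_rot: [179.8, 0.1, -19.9]
force: [0.1, -0.1, -0.1]
grip_width: 0.0749
```

Request:
send_rows:
  steps:
    - [[0, 0, 0.009], [0, 0, 0], 0.075]
    - [[0, 0, 0.035], [0, 0, 0], 0.075]
    - [[0, 0, 0.075], [0, 0, 0], 0.075]
    - [[0, 0, 0.101], [0, 0, 0], 0.075]
    - [[0, 0, 0.11], [0, 0, 0], 0.075]

```text
time_s: 11.98
tool_pos: [0.4293, -0.3839, 0.0548]
tool_rot: [-179.9, 0.5, -19.5]
force: [-1.1, 0.5, 0.2]
grip_width: 0.0747
```

Run:
```python
from mv import *
from h import *
s=cam('side');t=cam('top')
st()
crop(s,'s12',190,270,130,145,4);crop(t,'t12',165,150,110,110,5)
```

```text
t 12.08 pos [ 0.4307 -0.3856  0.0577] rot [180.    0.3 -19.5] F [ 0.  -0.1  0.6] g 0.0749 | cmd [ 0.4319 -0.388   0.0601] [179.9   0.  -19.7]
q [ 59.  19. -23. 103.   9.  59.  13.]
```

View pics/s12.png

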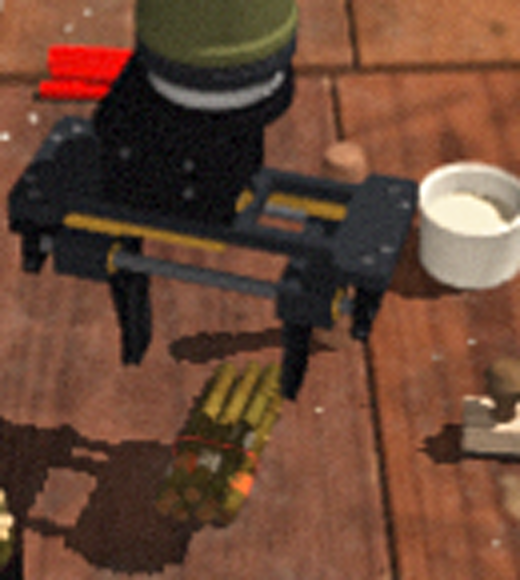

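View pics/t12.png

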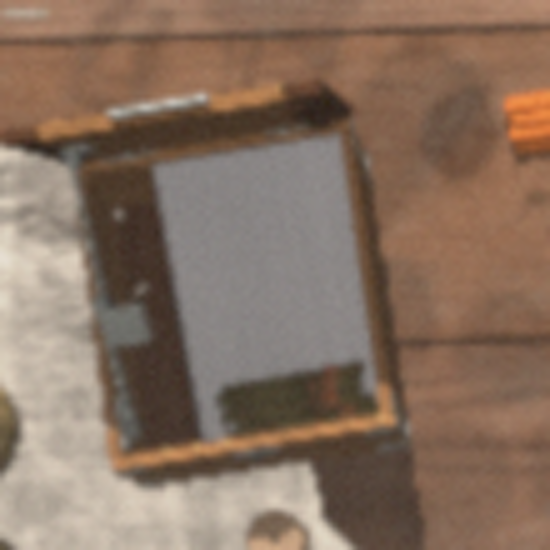

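Request:
send_rows:
  steps:
    - [[0, 0, 0.02], [0, 0, 0], 0.075]
    - [[0, 0, 0.04], [0, 0, 0], 0.075]
    - [[0, 0, 0.052], [0, 0, 0], 0.075]
    - [[0, 0, 0.057], [0, 0, 0], 0.075]
    - [[0, 0, 0.057], [0, 0, 0], 0.06]

```text
time_s: 12.5
tool_pos: [0.4315, -0.388, 0.0027]
tool_rot: [179.9, 0.1, -19.6]
force: [0.8, -1.5, 0.8]
grip_width: 0.0729
```

Request:
send_rows:
  steps:
    - [[0, 0, 0], [0, 0, 0], 0.03]
    - [[0, 0, 0], [0, 0, 0], 0.03]
    - [[0, 0, 0], [0, 0, 0], 0.03]
    - [[0, 0, 0], [0, 0, 0], 0.03]
    - [[0, 0, 0], [0, 0, 0], 0.03]

```text
time_s: 12.92
tool_pos: [0.4317, -0.3887, 0.0033]
tool_rot: [179.8, -0.0, -19.7]
force: [-0.2, -0.1, 3.7]
grip_width: 0.0433
```

Request:
send_rows:
  steps:
    - [[0, 0, 0], [0, 0, 0], 0.03]
    - [[0, 0, -0.01], [0, 0, 0], 0.03]
    - [[0, 0, -0.035], [0, 0, 0], 0.03]
    - [[0, 0, -0.055], [0, 0, 0], 0.03]
    - [[0, 0, -0.06], [0, 0, 0], 0.03]

```text
time_s: 13.33
tool_pos: [0.4333, -0.3896, 0.0665]
tool_rot: [179.7, -0.2, -19.7]
force: [1.1, -1.2, -0.5]
grip_width: 0.0438
```

Run:
```python
from hb import *
from mv import *
p,R=load(); p[2]=.063; save(p,R)
d=cam('side');st()
held(d,'s13',(205,320,80,75,8),.102)
go([.432,-.388,.15],down(-19.5),1,.03)
go(chest(-30.4,-25,185),down(7.85,16),5,.03)
```

```text
t 13.38 pos [ 0.4331 -0.3895  0.066 ] rot [179.7  -0.2 -19.7] F [ 1.1 -0.4  0.4] g 0.0433 | cmd [ 0.4319 -0.388   0.063 ] [179.9   0.  -19.7]
q [ 59.  19. -23. 103.   9.  60.  13.]
dist 87 mm, turn 0 deg, max/row 31.3mm 0.08deg
[[[0.0,0.0,-0.007],[0.0,0.0,0.0],0.03],[[0.0,0.0,-0.028],[0.0,0.0,0.0],0.03],[[0.0,0.0,-0.059],[0.0,0.0,0.0],0.03],[[0.0,0.0,-0.08],[0.0,0.0,0.0],0.03],[[0.0,0.0,-0.087],[0.0,0.0,0.0],0.03]]
dist 570 mm, turn 32 deg, max/row 25.4mm 1.41deg
[[[-0.001,-0.005,0.0],[0.0,0.0,0.0],0.03],[[-0.004,-0.02,-0.001],[0.0,0.01,-0.02],0.03],[[-0.008,-0.044,-0.003],[0.01,0.02,-0.04],0.03],[[-0.012,-0.068,-0.004],[0.01,0.03,-0.06],0.03],[[-0.017,-0.093,-0.006],[0.01,0.05,-0.08],0.03]]
[[[-0.002,-0.026,-0.002],[0.0,0.01,-0.02],0.03],[[-0.005,-0.051,-0.003],[0.01,0.02,-0.04],0.03],[[-0.007,-0.076,-0.005],[0.01,0.03,-0.06],0.03],[[-0.01,-0.101,-0.006],[0.01,0.04,-0.08],0.03],[[-0.012,-0.126,-0.008],[0.02,0.06,-0.11],0.03]]
[[[0.0,-0.026,-0.001],[0.0,0.01,-0.02],0.03],[[0.001,-0.051,-0.002],[0.0,0.02,-0.04],0.03],[[0.001,-0.076,-0.003],[0.01,0.03,-0.06],0.03],[[0.001,-0.102,-0.004],[0.01,0.05,-0.08],0.03],[[0.002,-0.127,-0.005],[0.01,0.06,-0.1],0.03]]
[[[0.003,-0.025,-0.001],[0.01,0.01,-0.02],0.03],[[0.006,-0.05,-0.002],[0.01,0.02,-0.04],0.03],[[0.009,-0.075,-0.002],[0.01,0.04,-0.06],0.03],[[0.012,-0.101,-0.003],[0.02,0.05,-0.09],0.03],[[0.015,-0.126,-0.004],[0.02,0.06,-0.11],0.03]]
[[[0.005,-0.025,0.0],[0.0,0.01,-0.02],0.03],[[0.011,-0.049,0.0],[0.0,0.02,-0.04],0.03],[[0.017,-0.073,0.0],[0.01,0.04,-0.06],0.03],[[0.02,-0.087,0.0],[0.01,0.04,-0.07],0.03],[[0.021,-0.092,0.0],[0.01,0.05,-0.08],0.03]]
```

View pics/s13.png

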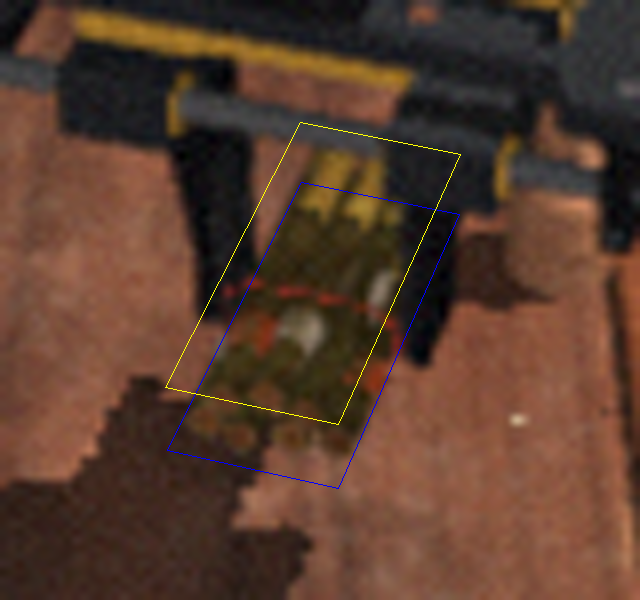

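Request:
send_rows:
  steps:
    - [[0, 0, -0.007], [0, 0, 0], 0.03]
    - [[0, 0, -0.028], [0, 0, 0], 0.03]
    - [[0, 0, -0.059], [0, 0, 0], 0.03]
    - [[0, 0, -0.08], [0, 0, 0], 0.03]
    - [[0, 0, -0.087], [0, 0, 0], 0.03]

```text
time_s: 13.8
tool_pos: [0.4327, -0.3888, 0.1523]
tool_rot: [179.8, -0.1, -19.7]
force: [0.9, 0.6, -0.6]
grip_width: 0.0435
```

Request:
send_rows:
  steps:
    - [[-0.001, -0.005, 0], [0, 0, 0], 0.03]
    - [[-0.004, -0.02, -0.001], [0, 0.01, -0.02], 0.03]
    - [[-0.008, -0.044, -0.003], [0.01, 0.02, -0.04], 0.03]
    - [[-0.012, -0.068, -0.004], [0.01, 0.03, -0.06], 0.03]
    - [[-0.017, -0.093, -0.006], [0.01, 0.05, -0.08], 0.03]

```text
time_s: 14.22
tool_pos: [0.4457, -0.2928, 0.1524]
tool_rot: [-179.6, -2.6, -15.1]
force: [0.3, 0.9, -0.5]
grip_width: 0.0437
```

Request:
send_rows:
  steps:
    - [[-0.002, -0.026, -0.002], [0, 0.01, -0.02], 0.03]
    - [[-0.005, -0.051, -0.003], [0.01, 0.02, -0.04], 0.03]
    - [[-0.007, -0.076, -0.005], [0.01, 0.03, -0.06], 0.03]
    - [[-0.01, -0.101, -0.006], [0.01, 0.04, -0.08], 0.03]
    - [[-0.012, -0.126, -0.008], [0.02, 0.06, -0.11], 0.03]

```text
time_s: 14.63
tool_pos: [0.4662, -0.1672, 0.1608]
tool_rot: [-178.9, -6.1, -8.7]
force: [0.8, -0.3, -0.8]
grip_width: 0.0433
```

Request:
send_rows:
  steps:
    - [[0, -0.026, -0.001], [0, 0.01, -0.02], 0.03]
    - [[0.001, -0.051, -0.002], [0, 0.02, -0.04], 0.03]
    - [[0.001, -0.076, -0.003], [0.01, 0.03, -0.06], 0.03]
    - [[0.001, -0.102, -0.004], [0.01, 0.05, -0.08], 0.03]
    - [[0.002, -0.127, -0.005], [0.01, 0.06, -0.1], 0.03]

```text
time_s: 15.05
tool_pos: [0.4878, -0.0423, 0.1702]
tool_rot: [-179.3, -9.9, -3.0]
force: [0.2, 0.8, -0.7]
grip_width: 0.0435
```

Request:
send_rows:
  steps:
    - [[0.003, -0.025, -0.001], [0.01, 0.01, -0.02], 0.03]
    - [[0.006, -0.05, -0.002], [0.01, 0.02, -0.04], 0.03]
    - [[0.009, -0.075, -0.002], [0.01, 0.04, -0.06], 0.03]
    - [[0.012, -0.101, -0.003], [0.02, 0.05, -0.09], 0.03]
    - [[0.015, -0.126, -0.004], [0.02, 0.06, -0.11], 0.03]

```text
time_s: 15.47
tool_pos: [0.5085, 0.0826, 0.1787]
tool_rot: [-179.4, -13.4, 3.4]
force: [0.4, 0.2, -0.1]
grip_width: 0.0437
```

Request:
send_rows:
  steps:
    - [[0.005, -0.025, 0], [0, 0.01, -0.02], 0.03]
    - [[0.011, -0.049, 0], [0, 0.02, -0.04], 0.03]
    - [[0.017, -0.073, 0], [0.01, 0.04, -0.06], 0.03]
    - [[0.02, -0.087, 0], [0.01, 0.04, -0.07], 0.03]
    - [[0.021, -0.092, 0], [0.01, 0.05, -0.08], 0.03]

```text
time_s: 15.88
tool_pos: [0.5234, 0.1777, 0.185]
tool_rot: [-179.9, -16.3, 8.3]
force: [-0.6, -0.1, -1.5]
grip_width: 0.0432
```

Run:
```python
from hb import *
from mv import *
s=cam('side');t=cam('top');st();print(chest(-30.4,-25,185))
crop(s,'s14',210,110,130,150,4);crop(t,'t14',165,150,110,110,5)
go(chest(-9.9,-25,102.5),down(7.85,16),1,.03)
go(chest(-5.1,-25,88),down(7.85,16),1,.03)
```

```text
t 15.98 pos [0.5229 0.175  0.1843] rot [180.  -16.2   8.2] F [-1.  -1.3 -0.3] g 0.0432 | cmd [0.524  0.1736 0.185 ] [179.9 -16.3   8.1]
q [ 37.  -4. -58. 113.   0.  54. -14.]
[0.52429938 0.17408224 0.185     ]
dist 85 mm, turn 0 deg, max/row 30.6mm 0.12deg
[[[0.0,0.0,0.007],[0.0,0.0,0.0],0.03],[[-0.001,0.0,0.027],[0.0,0.0,0.0],0.03],[[-0.002,0.0,0.058],[0.0,0.0,0.0],0.03],[[-0.003,0.0,0.078],[0.0,0.0,0.0],0.03],[[-0.003,0.0,0.085],[0.0,0.0,0.0],0.03]]
dist 15 mm, turn 0 deg, max/row 5.5mm 0.12deg
[[[0.0,0.0,0.001],[0.0,0.0,0.0],0.03],[[0.0,0.0,0.005],[0.0,0.0,0.0],0.03],[[0.0,0.0,0.01],[0.0,0.0,0.0],0.03],[[0.0,0.0,0.014],[0.0,0.0,0.0],0.03],[[0.0,0.0,0.015],[0.0,0.0,0.0],0.03]]
```

View pics/t14.png

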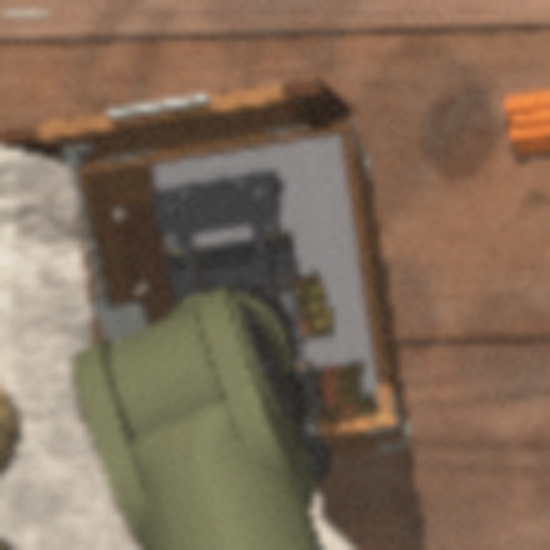

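View pics/s14.png

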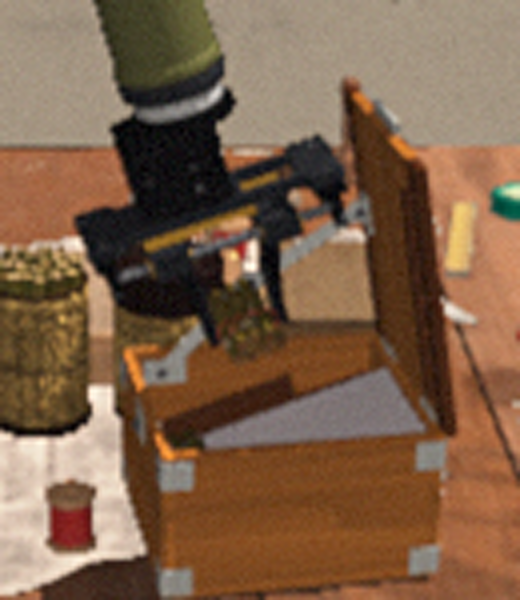

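Request:
send_rows:
  steps:
    - [[0, 0.001, 0.007], [0, 0, 0], 0.03]
    - [[-0.001, 0.002, 0.027], [0, 0, 0], 0.03]
    - [[-0.002, 0.004, 0.058], [0, 0, 0], 0.03]
    - [[-0.003, 0.004, 0.078], [0, 0, 0], 0.03]
    - [[-0.003, 0.004, 0.085], [0, 0, 0], 0.03]

```text
time_s: 16.4
tool_pos: [0.543, 0.1693, 0.0976]
tool_rot: [179.9, -15.9, 7.9]
force: [-1.0, 0.6, -1.0]
grip_width: 0.0434
```

Request:
send_rows:
  steps:
    - [[0, 0, 0.003], [0, 0, 0], 0.03]
    - [[0, 0, 0.007], [0, 0, 0], 0.03]
    - [[0, 0, 0.011], [0, 0, 0], 0.03]
    - [[0, 0, 0.014], [0, 0, 0], 0.03]
    - [[0, 0, 0.014], [0, 0, 0], 0.03]

```text
time_s: 16.82
tool_pos: [0.5489, 0.1725, 0.0887]
tool_rot: [179.9, -16.3, 8.0]
force: [0.2, 0.4, -1.3]
grip_width: 0.0434
```

Request:
send_rows:
  steps:
    - [[0, 0, 0], [0, 0, 0], 0.048]
    - [[0, 0, 0], [0, 0, 0], 0.052]
    - [[0, 0, 0], [0, 0, 0], 0.056]
    - [[0, 0, 0], [0, 0, 0], 0.06]
    - [[0, 0, 0], [0, 0, 0], 0.06]

```text
time_s: 17.23
tool_pos: [0.549, 0.1728, 0.0891]
tool_rot: [179.9, -16.3, 8.1]
force: [-0.4, 0.0, -0.1]
grip_width: 0.0585
```

Request:
send_rows:
  steps:
    - [[0, 0, 0], [0, 0, 0], 0.06]
    - [[0, 0, -0.005], [0, 0, 0], 0.06]
    - [[0, 0, -0.012], [0, 0, 0], 0.06]
    - [[0, 0, -0.02], [0, 0, 0], 0.06]
    - [[0, 0, -0.03], [0, 0, 0], 0.06]

```text
time_s: 17.65
tool_pos: [0.5401, 0.1719, 0.1181]
tool_rot: [180.0, -16.2, 8.1]
force: [-0.1, -0.2, 0.7]
grip_width: 0.0598
```

Request:
send_rows:
  steps:
    - [[0, 0, -0.012], [0, 0, 0], 0.06]
    - [[0, 0, -0.03], [0, 0, 0], 0.06]
    - [[0, 0, -0.05], [0, 0, 0], 0.06]
    - [[0, 0, -0.065], [0, 0, 0], 0.06]
    - [[0, 0, -0.07], [0, 0, 0], 0.06]

```text
time_s: 18.07
tool_pos: [0.522, 0.1697, 0.1878]
tool_rot: [179.8, -16.5, 8.1]
force: [-0.5, 0.8, -0.2]
grip_width: 0.0599
```

Run:
```python
from hb import *
from mv import *
p,R=load(); save(p+R.apply([0,.004,-.101]),R)
s=cam('side');t=cam('top');st()
crop(s,'s15',210,110,130,150,4);crop(t,'t15',165,150,110,110,5)
```

```text
t 18.17 pos [0.5217 0.169  0.1861] rot [179.8 -16.4   8.1] F [ 0.4 -0.9 -0.1] g 0.0598 | cmd [0.5215 0.1692 0.1851] [179.9 -16.3   8.1]
q [ 39.  -5. -59. 113.  -1.  54. -12.]
```

View pics/t15.png

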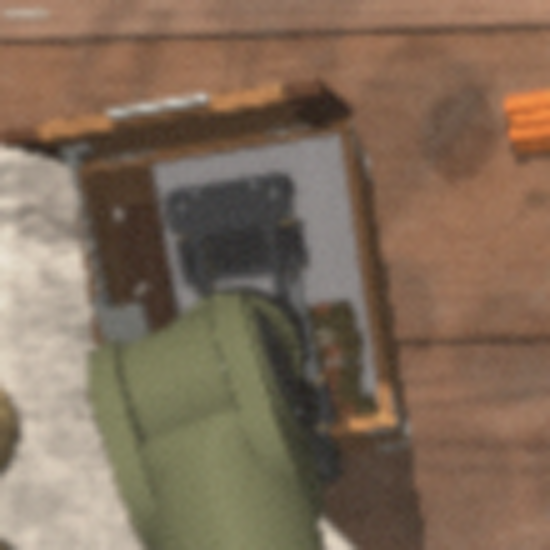

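View pics/s15.png

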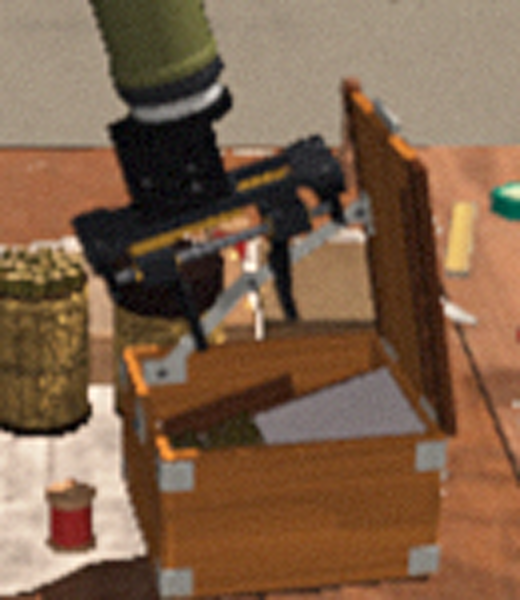

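Run:
```python
from mv import *
go(chest(-75,62,230),down(7.85,35),3,0.0)
```

```text
dist 110 mm, turn 19 deg, max/row 8.8mm 1.50deg
[[[0.0,-0.001,-0.001],[0.0,0.01,0.0],0.0],[[-0.002,-0.006,-0.003],[0.0,0.02,0.0],0.0],[[-0.004,-0.013,-0.008],[0.0,0.05,0.0],0.0],[[-0.006,-0.02,-0.012],[0.0,0.07,0.0],0.0],[[-0.008,-0.027,-0.016],[0.0,0.1,0.0],0.0]]
[[[-0.002,-0.008,-0.005],[0.0,0.02,0.0],0.0],[[-0.003,-0.015,-0.009],[0.0,0.05,0.0],0.0],[[-0.005,-0.022,-0.014],[0.0,0.08,0.0],0.0],[[-0.007,-0.03,-0.019],[0.0,0.1,0.0],0.0],[[-0.008,-0.037,-0.023],[0.0,0.13,0.0],0.0]]
[[[-0.001,-0.007,-0.005],[0.0,0.03,0.0],0.0],[[-0.002,-0.015,-0.01],[0.0,0.05,0.0],0.0],[[-0.003,-0.022,-0.014],[0.0,0.08,0.0],0.0],[[-0.004,-0.026,-0.017],[0.0,0.09,0.0],0.0],[[-0.004,-0.028,-0.018],[0.0,0.1,0.0],0.0]]
```

Request:
send_rows:
  steps:
    - [[0, -0.001, -0.001], [0, 0.01, 0], 0]
    - [[-0.002, -0.006, -0.003], [0, 0.02, 0], 0]
    - [[-0.004, -0.013, -0.008], [0, 0.05, 0], 0]
    - [[-0.006, -0.02, -0.012], [0, 0.07, 0], 0]
    - [[-0.008, -0.027, -0.016], [0, 0.1, 0], 0]

```text
time_s: 18.58
tool_pos: [0.5044, 0.1947, 0.1969]
tool_rot: [-180.0, -22.0, 8.1]
force: [-0.1, 0.8, 0.3]
grip_width: 0.0345
```

Request:
send_rows:
  steps:
    - [[-0.002, -0.008, -0.005], [0, 0.02, 0], 0]
    - [[-0.003, -0.015, -0.009], [0, 0.05, 0], 0]
    - [[-0.005, -0.022, -0.014], [0, 0.08, 0], 0]
    - [[-0.007, -0.03, -0.019], [0, 0.1, 0], 0]
    - [[-0.008, -0.037, -0.023], [0, 0.13, 0], 0]

```text
time_s: 19.0
tool_pos: [0.4833, 0.2289, 0.2155]
tool_rot: [180.0, -29.5, 8.1]
force: [0.5, 0.1, 0.8]
grip_width: 0.0035
```

Request:
send_rows:
  steps:
    - [[-0.001, -0.007, -0.005], [0, 0.03, 0], 0]
    - [[-0.002, -0.015, -0.01], [0, 0.05, 0], 0]
    - [[-0.003, -0.022, -0.014], [0, 0.08, 0], 0]
    - [[-0.004, -0.026, -0.017], [0, 0.09, 0], 0]
    - [[-0.004, -0.028, -0.018], [0, 0.1, 0], 0]

```text
time_s: 19.42
tool_pos: [0.4695, 0.2572, 0.2273]
tool_rot: [179.8, -35.0, 8.1]
force: [-0.2, -0.3, 0.0]
grip_width: 0.0001
```

Run:
```python
from hb import *
from mv import *
s=cam('side');t=cam('top');st()
crop(s,'s16',210,110,130,150,4);crop(t,'t16',165,150,110,110,5)
```

```text
t 19.52 pos [0.4676 0.2602 0.2269] rot [179.8 -34.9   8.6] F [0.6 0.6 0.9] g 0.0007 | cmd [0.4685 0.2547 0.2302] [179.9 -35.2   8.1]
q [-35. -17.  -9. 126.  25.  44. -50.]
```

View pics/t16.png

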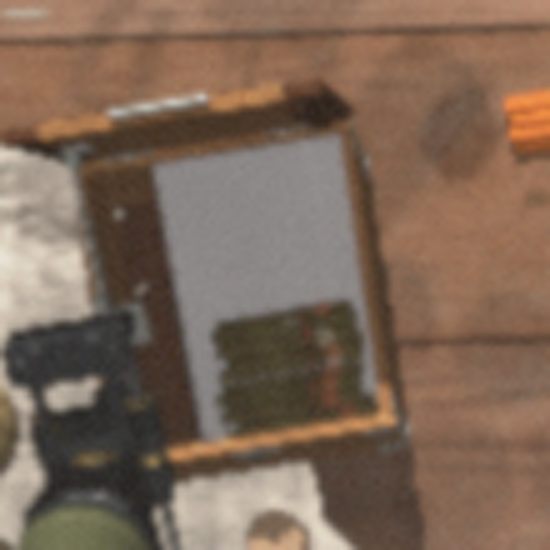

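View pics/s16.png

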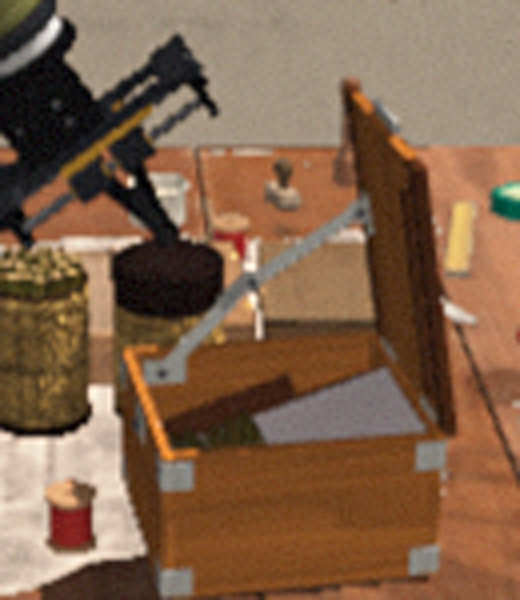

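Run:
```python
from mv import *
st()
go(chest(-42,62,199),down(7.85,35),2,0.0)
```

```text
t 19.52 pos [0.4676 0.2602 0.2269] rot [179.8 -34.9   8.6] F [0.6 0.6 0.9] g 0.0007 | cmd [0.4685 0.2547 0.2302] [179.9 -35.2   8.1]
q [-35. -17.  -9. 126.  25.  44. -50.]
dist 45 mm, turn 0 deg, max/row 6.0mm 0.04deg
[[[0.0,0.0,0.001],[0.0,0.0,0.0],0.0],[[0.001,0.0,0.005],[0.0,0.0,0.0],0.0],[[0.002,0.0,0.01],[0.0,0.0,0.0],0.0],[[0.003,0.0,0.016],[0.0,0.0,0.0],0.0],[[0.004,0.0,0.022],[0.0,0.0,0.0],0.0]]
[[[0.002,0.0,0.006],[0.0,0.0,0.0],0.0],[[0.003,0.0,0.012],[0.0,0.0,0.0],0.0],[[0.004,0.001,0.018],[0.0,0.0,0.0],0.0],[[0.005,0.001,0.021],[0.0,0.0,0.0],0.0],[[0.005,0.001,0.022],[0.0,0.0,0.0],0.0]]
```

Request:
send_rows:
  steps:
    - [[0, 0, 0.001], [0, 0, 0], 0]
    - [[0.001, 0, 0.005], [0, 0, 0], 0]
    - [[0.002, 0, 0.01], [0, 0, 0], 0]
    - [[0.003, 0, 0.016], [0, 0, 0], 0]
    - [[0.004, 0, 0.022], [0, 0, 0], 0]

```text
time_s: 19.93
tool_pos: [0.4875, 0.2573, 0.2124]
tool_rot: [179.8, -35.1, 7.9]
force: [-0.8, -1.1, 0.6]
grip_width: 0.0006
```

Run:
```python
from mv import *
st()
```

```text
t 19.93 pos [0.4875 0.2573 0.2124] rot [179.8 -35.1   7.9] F [-0.8 -1.1  0.6] g 0.0006 | cmd [0.501  0.2583 0.1994] [179.9 -35.2   8.1]
q [-34. -14.  -9. 126.  26.  42. -51.]
```

Request:
send_rows:
  steps:
    - [[0.002, 0, 0.006], [0, 0, 0], 0]
    - [[0.003, 0, 0.012], [0, 0, 0], 0]
    - [[0.004, 0.001, 0.018], [0, 0, 0], 0]
    - [[0.005, 0.001, 0.021], [0, 0, 0], 0]
    - [[0.005, 0.001, 0.022], [0, 0, 0], 0]

```text
time_s: 20.35
tool_pos: [0.5033, 0.2598, 0.197]
tool_rot: [179.8, -35.0, 8.1]
force: [-0.1, 0.3, -0.8]
grip_width: 0.0007
```

Run:
```python
from mv import *
from h import *
s=cam('side');t=cam('top');st()
def chi(P): c,s=np.cos(np.radians(CY)),np.sin(np.radians(CY)); d=P[:2]-C; return (np.array([c*d[0]+s*d[1],-s*d[0]+c*d[1],P[2]])*1e3).round(1)
print(chi(env.get_obs()['tool_pos']))
crop(s,'s17',225,110,90,110,5);crop(t,'t17',165,150,110,110,5)
```

```text
t 20.45 pos [0.503  0.2601 0.1975] rot [179.8 -35.1   8.1] F [ 0.4  0.1 -0.2] g 0.0005 | cmd [0.501  0.2583 0.1994] [179.9 -35.2   8.1]
q [-33. -12.  -8. 126.  28.  39. -51.]
[-39.8  63.1 197.5]
```

View pics/t17.png

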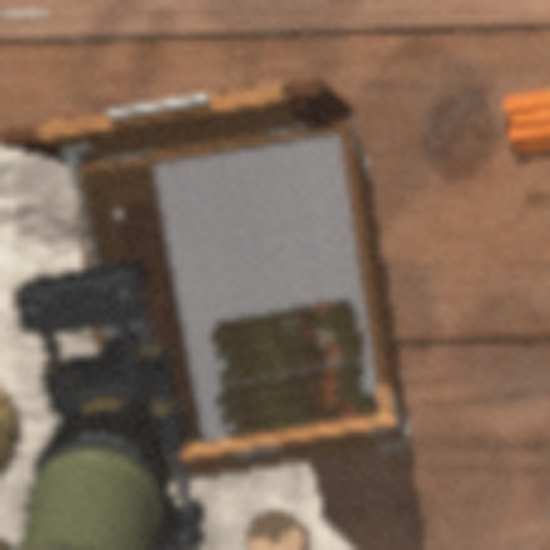

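View pics/s17.png

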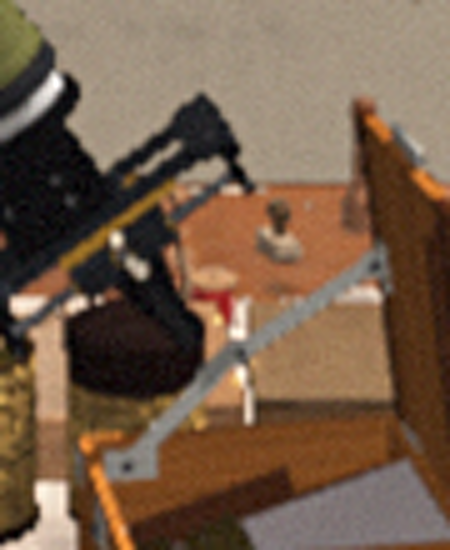

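Run:
```python
from mv import *
from h import env
o=env.get_obs(); save(o['tool_pos'],Ro.from_euler('xyz',o['tool_rot'],degrees=True))
R=load()[1]
go(chest(-26,62.5,182),R,1,0.0)
go(chest(-17,62.5,172.5),R,1,0.0)
go(chest(-8,62.5,162.5),R,1,0.0)
```

```text
dist 21 mm, turn 0 deg, max/row 7.5mm 0.00deg
[[[0.0,0.0,0.002],[0.0,0.0,0.0],0.0],[[0.001,0.0,0.007],[0.0,0.0,0.0],0.0],[[0.002,0.0,0.014],[0.0,0.0,0.0],0.0],[[0.002,0.001,0.019],[0.0,0.0,0.0],0.0],[[0.002,0.001,0.021],[0.0,0.0,0.0],0.0]]
dist 13 mm, turn 0 deg, max/row 4.6mm 0.00deg
[[[0.0,0.0,0.001],[0.0,0.0,0.0],0.0],[[0.001,0.0,0.004],[0.0,0.0,0.0],0.0],[[0.002,0.0,0.009],[0.0,0.0,0.0],0.0],[[0.002,0.0,0.012],[0.0,0.0,0.0],0.0],[[0.002,0.0,0.013],[0.0,0.0,0.0],0.0]]
dist 13 mm, turn 0 deg, max/row 4.7mm 0.00deg
[[[0.0,0.0,0.001],[0.0,0.0,0.0],0.0],[[0.001,0.0,0.004],[0.0,0.0,0.0],0.0],[[0.001,0.0,0.009],[0.0,0.0,0.0],0.0],[[0.002,0.0,0.012],[0.0,0.0,0.0],0.0],[[0.002,0.0,0.013],[0.0,0.0,0.0],0.0]]
```

Request:
send_rows:
  steps:
    - [[0, 0, 0.004], [0, 0, 0], 0]
    - [[0.001, 0, 0.008], [0, 0, 0], 0]
    - [[0.002, 0, 0.013], [0, 0, 0], 0]
    - [[0.002, 0.001, 0.017], [0, 0, 0], 0]
    - [[0.002, 0.001, 0.021], [0, 0, 0], 0]

```text
time_s: 20.87
tool_pos: [0.517, 0.2608, 0.1813]
tool_rot: [179.8, -35.1, 8.1]
force: [0.5, -0.9, -0.3]
grip_width: 0.0009
```

Request:
send_rows:
  steps:
    - [[0, 0, 0.003], [0, 0, 0], 0]
    - [[0.001, 0, 0.006], [0, 0, 0], 0]
    - [[0.001, 0, 0.009], [0, 0, 0], 0]
    - [[0.002, 0, 0.011], [0, 0, 0], 0]
    - [[0.002, 0, 0.013], [0, 0, 0], 0]

```text
time_s: 21.28
tool_pos: [0.526, 0.2622, 0.1722]
tool_rot: [179.8, -35.1, 8.1]
force: [-0.7, -0.7, 1.4]
grip_width: 0.0006
```

```bash
cat >> mv.py <<'E'
def chi(P): c,s=np.cos(np.radians(CY)),np.sin(np.radians(CY)); d=P[:2]-C; return (np.array([c*d[0]+s*d[1],-s*d[0]+c*d[1],P[2]])*1e3).round(1)
E
python3 - <<'E'
from mv import *
from h import *
s=cam('side');st();print(chi(env.get_obs()['tool_pos']))
crop(s,'s18',225,110,90,110,5)
E
```

```text
t 21.33 pos [0.5261 0.2622 0.172 ] rot [179.8 -35.1   8.1] F [ 0.6 -0.2  1.1] g 0.0003 | cmd [0.5347 0.2635 0.1625] [179.8 -35.1   8.1]
q [-32.  -7.  -8. 125.  30.  35. -53.]
[-16.6  62.1 172. ]
```

View pics/s18.png

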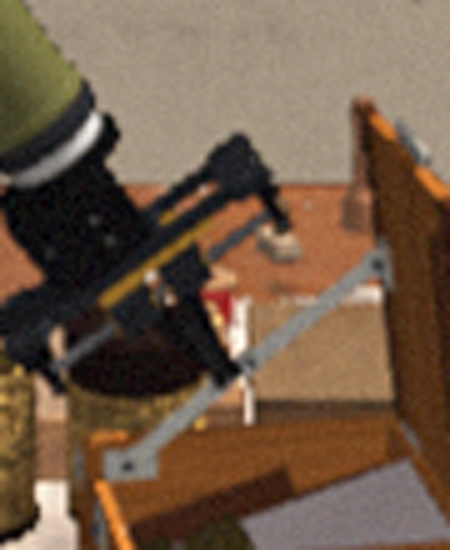

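Request:
send_rows:
  steps:
    - [[0, 0, 0.003], [0, 0, 0], 0]
    - [[0.001, 0, 0.006], [0, 0, 0], 0]
    - [[0.001, 0, 0.009], [0, 0, 0], 0]
    - [[0.002, 0, 0.011], [0, 0, 0], 0]
    - [[0.002, 0, 0.013], [0, 0, 0], 0]

```text
time_s: 21.75
tool_pos: [0.5348, 0.2637, 0.1625]
tool_rot: [179.8, -35.1, 8.1]
force: [-2.4, -0.9, 2.6]
grip_width: 0.0004
```

Request:
send_rows:
  steps:
    - [[0, 0, 0.002], [0, 0, 0], 0]
    - [[0, 0, 0.004], [0, 0, 0], 0]
    - [[0, 0, 0.006], [0, 0, 0], 0]
    - [[-0.001, 0, 0.008], [0, 0, 0], 0]
    - [[-0.001, 0, 0.01], [0, 0, 0], 0]

```text
time_s: 22.17
tool_pos: [0.5403, 0.2645, 0.1547]
tool_rot: [179.9, -35.2, 8.1]
force: [-1.9, -0.5, 3.9]
grip_width: 0.0003
```

Run:
```python
from mv import *
from h import *
p,R=load();save(p+R.apply([-.001,0,.010]),R)
s=cam('side');st();print(chi(env.get_obs()['tool_pos']))
crop(s,'s19',225,110,90,110,5)
```

```text
t 22.22 pos [0.5403 0.2644 0.1544] rot [179.9 -35.2   8.1] F [ 0.  -0.1  3.1] g 0.0006 | cmd [0.5396 0.2641 0.1537] [179.8 -35.1   8.1]
q [-32.  -4.  -7. 125.  32.  33. -54.]
[ -2.2  62.3 154.4]
```

View pics/s19.png

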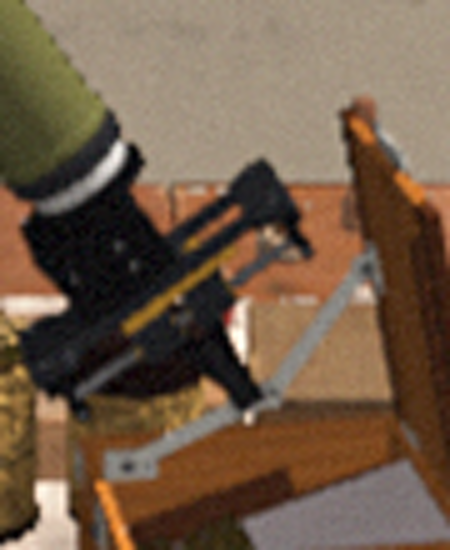

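Run:
```python
from mv import *
go(chest(-42,55,214),down(7.85,30),1,0.0)
go(chest(-42,20,375),down(7.85,0),3,0.0)
go(chest(118,8,378),down(7.85,0),2,0.0)
```

```text
dist 72 mm, turn 5 deg, max/row 26.0mm 1.82deg
[[[0.0,0.001,-0.006],[0.0,-0.01,0.0],0.0],[[0.001,0.002,-0.023],[0.0,-0.03,0.0],0.0],[[0.002,0.005,-0.049],[0.0,-0.06,0.0],0.0],[[0.002,0.007,-0.066],[0.0,-0.08,0.0],0.0],[[0.003,0.007,-0.072],[0.0,-0.09,0.0],0.0]]
dist 164 mm, turn 30 deg, max/row 13.2mm 2.39deg
[[[0.001,0.001,-0.002],[0.0,-0.01,0.0],0.0],[[0.005,0.002,-0.009],[0.0,-0.03,0.0],0.0],[[0.011,0.005,-0.019],[0.0,-0.07,0.0],0.0],[[0.018,0.008,-0.031],[0.0,-0.11,0.0],0.0],[[0.024,0.011,-0.042],[0.0,-0.16,0.0],0.0]]
[[[0.004,0.003,-0.012],[0.0,-0.04,0.0],0.0],[[0.009,0.005,-0.024],[0.0,-0.08,0.0],0.0],[[0.014,0.008,-0.036],[0.0,-0.12,0.0],0.0],[[0.018,0.011,-0.048],[0.0,-0.16,0.0],0.0],[[0.023,0.014,-0.06],[0.0,-0.21,0.0],0.0]]
[[[0.002,0.003,-0.012],[0.0,-0.04,0.0],0.0],[[0.003,0.006,-0.025],[0.0,-0.08,0.0],0.0],[[0.005,0.008,-0.037],[0.0,-0.12,0.0],0.0],[[0.006,0.01,-0.045],[0.0,-0.14,0.0],0.0],[[0.007,0.011,-0.047],[0.0,-0.15,0.0],0.0]]
dist 160 mm, turn 0 deg, max/row 21.4mm 0.03deg
[[[0.004,0.0,0.0],[0.0,0.0,0.0],0.0],[[0.017,0.001,0.0],[0.0,0.0,0.0],0.0],[[0.037,0.003,-0.001],[0.0,0.0,0.0],0.0],[[0.059,0.004,-0.001],[0.0,0.0,0.0],0.0],[[0.08,0.006,-0.002],[0.0,0.0,0.0],0.0]]
[[[0.021,0.002,0.0],[0.0,0.0,0.0],0.0],[[0.042,0.003,0.0],[0.0,0.0,0.0],0.0],[[0.063,0.005,-0.001],[0.0,0.0,0.0],0.0],[[0.075,0.006,-0.001],[0.0,0.0,0.0],0.0],[[0.08,0.006,-0.001],[0.0,0.0,0.0],0.0]]
```

Request:
send_rows:
  steps:
    - [[0, 0.001, -0.006], [0, -0.01, 0], 0]
    - [[0.001, 0.002, -0.023], [0, -0.03, 0], 0]
    - [[0.002, 0.005, -0.049], [0, -0.06, 0], 0]
    - [[0.002, 0.007, -0.066], [0, -0.08, 0], 0]
    - [[0.003, 0.007, -0.072], [0, -0.09, 0], 0]

```text
time_s: 22.63
tool_pos: [0.5023, 0.2522, 0.2171]
tool_rot: [180.0, -30.0, 8.0]
force: [1.0, 0.5, 0.3]
grip_width: 0.0004
```

Request:
send_rows:
  steps:
    - [[0.001, 0.001, -0.002], [0, -0.01, 0], 0]
    - [[0.005, 0.002, -0.009], [0, -0.03, 0], 0]
    - [[0.011, 0.005, -0.019], [0, -0.07, 0], 0]
    - [[0.018, 0.008, -0.031], [0, -0.11, 0], 0]
    - [[0.024, 0.011, -0.042], [0, -0.16, 0], 0]

```text
time_s: 23.05
tool_pos: [0.5029, 0.2406, 0.2617]
tool_rot: [179.8, -20.5, 8.1]
force: [0.9, -0.2, -0.4]
grip_width: 0.0009
```

Request:
send_rows:
  steps:
    - [[0.004, 0.003, -0.012], [0, -0.04, 0], 0]
    - [[0.009, 0.005, -0.024], [0, -0.08, 0], 0]
    - [[0.014, 0.008, -0.036], [0, -0.12, 0], 0]
    - [[0.018, 0.011, -0.048], [0, -0.16, 0], 0]
    - [[0.023, 0.014, -0.06], [0, -0.21, 0], 0]

```text
time_s: 23.47
tool_pos: [0.5054, 0.227, 0.3261]
tool_rot: [179.8, -8.5, 8.0]
force: [-0.4, 0.7, 0.2]
grip_width: 0.0008
```

Request:
send_rows:
  steps:
    - [[0.002, 0.003, -0.012], [0, -0.04, 0], 0]
    - [[0.003, 0.006, -0.025], [0, -0.08, 0], 0]
    - [[0.005, 0.008, -0.037], [0, -0.12, 0], 0]
    - [[0.006, 0.01, -0.045], [0, -0.14, 0], 0]
    - [[0.007, 0.011, -0.047], [0, -0.15, 0], 0]

```text
time_s: 23.88
tool_pos: [0.5083, 0.2162, 0.3742]
tool_rot: [179.8, -0.0, 7.9]
force: [-0.9, 0.1, -0.3]
grip_width: 0.0003
```

Run:
```python
from mv import *
from h import *
s=cam('side');t=cam('top');st();print(chi(env.get_obs()['tool_pos']))
crop(s,'s20',180,40,160,220,2.7);crop(t,'t20',130,120,160,160,3.5)
```

```text
t 23.98 pos [0.5077 0.2163 0.3733] rot [179.8  -0.    7.9] F [-0.1 -0.   0.9] g 0.0003 | cmd [0.6671 0.2271 0.378 ] [ 1.798e+02 -1.000e-01  8.000e+00]
q [-30.   5.   5.  82.  -0.  93. -18.]
[-41.1  19.1 373.3]
```

View pics/s20.png

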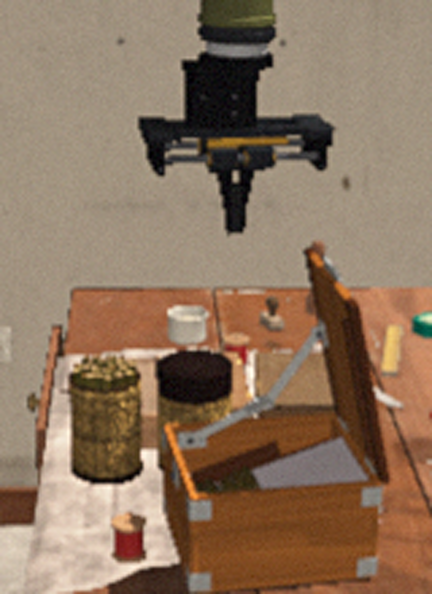

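View pics/t20.png

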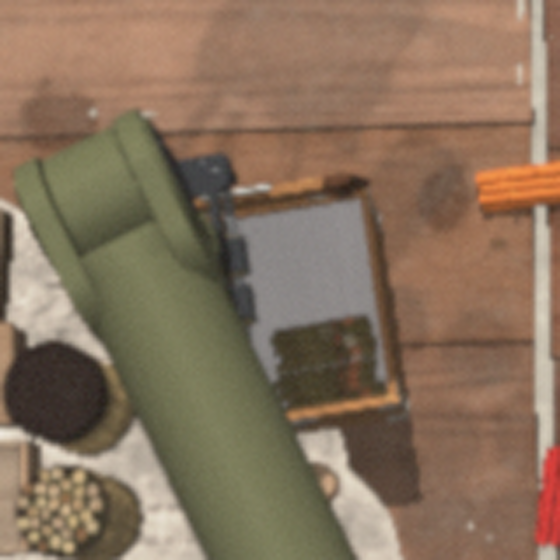

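Run:
```python
from mv import *
from h import env
save(np.array([.5077,.2163,.3735]),down(7.9))
go(chest(108,5,378),down(7.85,0),2,0.0)
go(chest(108,5,314),down(7.85,0),1,0.0)
```

```text
dist 150 mm, turn 0 deg, max/row 20.0mm 0.01deg
[[[0.004,0.0,0.0],[0.0,0.0,0.0],0.0],[[0.016,0.002,0.0],[0.0,0.0,0.0],0.0],[[0.035,0.003,-0.001],[0.0,0.0,0.0],0.0],[[0.055,0.005,-0.002],[0.0,0.0,0.0],0.0],[[0.075,0.007,-0.002],[0.0,0.0,0.0],0.0]]
[[[0.019,0.002,-0.001],[0.0,0.0,0.0],0.0],[[0.039,0.004,-0.001],[0.0,0.0,0.0],0.0],[[0.058,0.006,-0.002],[0.0,0.0,0.0],0.0],[[0.07,0.007,-0.002],[0.0,0.0,0.0],0.0],[[0.074,0.007,-0.003],[0.0,0.0,0.0],0.0]]
dist 65 mm, turn 0 deg, max/row 23.2mm 0.02deg
[[[0.0,0.0,0.005],[0.0,0.0,0.0],0.0],[[0.0,0.0,0.021],[0.0,0.0,0.0],0.0],[[0.0,0.0,0.044],[0.0,0.0,0.0],0.0],[[0.0,0.0,0.059],[0.0,0.0,0.0],0.0],[[0.0,0.0,0.065],[0.0,0.0,0.0],0.0]]
```

Request:
send_rows:
  steps:
    - [[0.004, 0, 0], [0, 0, 0], 0]
    - [[0.016, 0.002, 0], [0, 0, 0], 0]
    - [[0.035, 0.003, -0.001], [0, 0, 0], 0]
    - [[0.055, 0.005, -0.002], [0, 0, 0], 0]
    - [[0.075, 0.007, -0.002], [0, 0, 0], 0]

```text
time_s: 24.4
tool_pos: [0.5825, 0.2205, 0.3765]
tool_rot: [179.9, -0.1, 8.0]
force: [0.2, -0.4, -0.2]
grip_width: 0.0004
```

Request:
send_rows:
  steps:
    - [[0.019, 0.002, -0.001], [0, 0, 0], 0]
    - [[0.039, 0.004, -0.001], [0, 0, 0], 0]
    - [[0.058, 0.006, -0.002], [0, 0, 0], 0]
    - [[0.07, 0.007, -0.002], [0, 0, 0], 0]
    - [[0.074, 0.007, -0.003], [0, 0, 0], 0]

```text
time_s: 24.82
tool_pos: [0.6575, 0.2232, 0.3776]
tool_rot: [179.8, 0.0, 7.9]
force: [0.2, 0.1, -0.4]
grip_width: 0.0004
```

Request:
send_rows:
  steps:
    - [[0, 0, 0.005], [0, 0, 0], 0]
    - [[0, 0, 0.021], [0, 0, 0], 0]
    - [[0, 0, 0.044], [0, 0, 0], 0]
    - [[0, 0, 0.059], [0, 0, 0], 0]
    - [[0, 0, 0.065], [0, 0, 0], 0]

```text
time_s: 25.23
tool_pos: [0.6544, 0.2235, 0.3122]
tool_rot: [179.8, 0.1, 8.0]
force: [0.1, -0.3, -0.9]
grip_width: 0.0005
```

Run:
```python
from mv import *
from h import *
s=cam('side');st();print(chi(env.get_obs()['tool_pos']))
crop(s,'s21',220,60,130,180,3.3)
```

```text
t 25.28 pos [0.6545 0.2234 0.3122] rot [1.798e+02 1.000e-01 8.000e+00] F [-0.3 -0.1 -1.1] g 0.0005 | cmd [0.6572 0.2229 0.3135] [180.    0.    7.9]
q [-26.  23.   7.  68.  -3.  90. -11.]
[105.3   6.1 312.2]
```

View pics/s21.png

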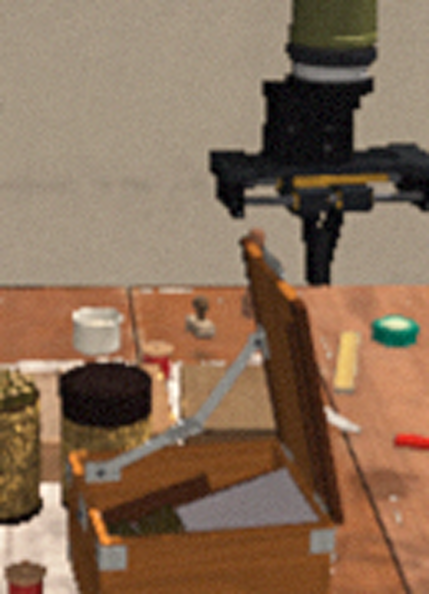

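Run:
```python
import numpy as np, json
def T(th,r=190,a=8):
    t=np.radians(th); return np.array([104-r*np.cos(t)+10*np.sin(t)+a,123+r*np.sin(t)+10*np.cos(t)])
p=np.array([107,313.])
ths=[list(np.linspace(75,63,6)[1:]),list(np.linspace(63,51,6)[1:]),list(np.linspace(51,40,6)[1:]),list(np.linspace(40,30,6)[1:]),list(np.linspace(30,20,6)[1:]),list(np.linspace(20,12,6)[1:]),list(np.linspace(12,6,6)[1:]),list(np.linspace(6,2,6)[1:])]
print('first',T(75)-p)
b=T(75)
for L in ths:
    print(L[-1],T(L[-1]).round(),json.dumps([[[round((T(x)-b)[0]/1e3,3),0,round(-(T(x)-b)[1]/1e3,3)],[0,0,0],0] for x in L])); b=T(L[-1])
```

```text
first [-34.51636031  -3.88590255]
63.0 [ 35. 297.] [[[-0.008, 0, 0.002], [0, 0, 0], 0], [[-0.015, 0, 0.004], [0, 0, 0], 0], [[-0.023, 0, 0.006], [0, 0, 0], 0], [[-0.03, 0, 0.009], [0, 0, 0], 0], [[-0.038, 0, 0.012], [0, 0, 0], 0]]
51.0 [  0. 277.] [[[-0.007, 0, 0.003], [0, 0, 0], 0], [[-0.014, 0, 0.007], [0, 0, 0], 0], [[-0.021, 0, 0.011], [0, 0, 0], 0], [[-0.028, 0, 0.015], [0, 0, 0], 0], [[-0.034, 0, 0.02], [0, 0, 0], 0]]
40.0 [-27. 253.] [[[-0.006, 0, 0.004], [0, 0, 0], 0], [[-0.011, 0, 0.009], [0, 0, 0], 0], [[-0.017, 0, 0.014], [0, 0, 0], 0], [[-0.022, 0, 0.019], [0, 0, 0], 0], [[-0.027, 0, 0.024], [0, 0, 0], 0]]
30.0 [-48. 227.] [[[-0.004, 0, 0.005], [0, 0, 0], 0], [[-0.009, 0, 0.01], [0, 0, 0], 0], [[-0.013, 0, 0.015], [0, 0, 0], 0], [[-0.017, 0, 0.021], [0, 0, 0], 0], [[-0.02, 0, 0.026], [0, 0, 0], 0]]
20.0 [-63. 197.] [[[-0.004, 0, 0.006], [0, 0, 0], 0], [[-0.007, 0, 0.011], [0, 0, 0], 0], [[-0.01, 0, 0.017], [0, 0, 0], 0], [[-0.013, 0, 0.023], [0, 0, 0], 0], [[-0.016, 0, 0.029], [0, 0, 0], 0]]
12.0 [-72. 172.] [[[-0.002, 0, 0.005], [0, 0, 0], 0], [[-0.004, 0, 0.01], [0, 0, 0], 0], [[-0.006, 0, 0.015], [0, 0, 0], 0], [[-0.007, 0, 0.02], [0, 0, 0], 0], [[-0.009, 0, 0.025], [0, 0, 0], 0]]
6.0 [-76. 153.] [[[-0.001, 0, 0.004], [0, 0, 0], 0], [[-0.002, 0, 0.008], [0, 0, 0], 0], [[-0.003, 0, 0.012], [0, 0, 0], 0], [[-0.003, 0, 0.016], [0, 0, 0], 0], [[-0.004, 0, 0.019], [0, 0, 0], 0]]
2.0 [-78. 140.] [[[-0.0, 0, 0.003], [0, 0, 0], 0], [[-0.001, 0, 0.005], [0, 0, 0], 0], [[-0.001, 0, 0.008], [0, 0, 0], 0], [[-0.001, 0, 0.011], [0, 0, 0], 0], [[-0.002, 0, 0.013], [0, 0, 0], 0]]
```

Request:
send_rows:
  steps:
    - [[-0.006, 0, 0], [0, 0, 0], 0]
    - [[-0.013, 0, 0.001], [0, 0, 0], 0]
    - [[-0.02, 0, 0.002], [0, 0, 0], 0]
    - [[-0.025, 0, 0.003], [0, 0, 0], 0]
    - [[-0.028, 0, 0.003], [0, 0, 0], 0]

```text
time_s: 25.7
tool_pos: [0.628, 0.2196, 0.3133]
tool_rot: [179.9, -0.2, 8.0]
force: [0.2, 0.1, 0.7]
grip_width: 0.0003
```

Request:
send_rows:
  steps:
    - [[-0.003, 0, 0.001], [0, 0, 0], 0]
    - [[-0.006, 0, 0.001], [0, 0, 0], 0]
    - [[-0.009, 0, 0.002], [0, 0, 0], 0]
    - [[-0.012, 0, 0.002], [0, 0, 0], 0]
    - [[-0.015, 0, 0.002], [0, 0, 0], 0]

```text
time_s: 26.12
tool_pos: [0.614, 0.2175, 0.3098]
tool_rot: [179.9, -0.1, 8.0]
force: [2.9, 1.2, -0.9]
grip_width: 0.0008
```

Run:
```python
from mv import *
from h import *
s=cam('side');st();print(chi(env.get_obs()['tool_pos']))
crop(s,'s22',220,60,130,180,3.3)
```

```text
t 26.17 pos [0.6133 0.2173 0.3097] rot [ 1.798e+02 -1.000e-01  8.000e+00] F [ 1.7  1.3 -0.8] g 0.0005 | cmd [0.6572 0.2229 0.3135] [180.    0.    7.9]
q [-27.  17.   7.  75.  -2.  88. -13.]
[ 63.7   5.7 309.7]
```

View pics/s22.png

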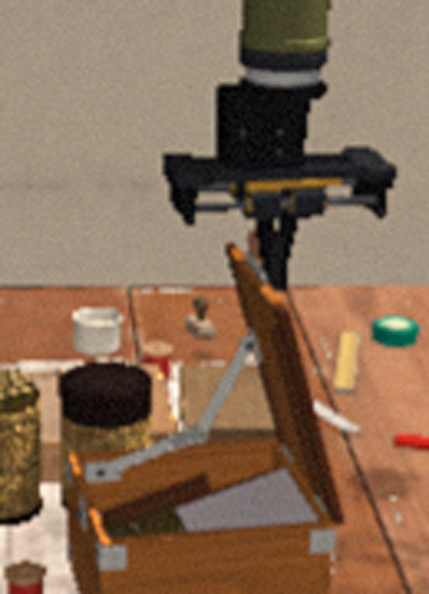

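Request:
send_rows:
  steps:
    - [[-0.007, 0, 0.003], [0, 0, 0], 0]
    - [[-0.015, 0, 0.005], [0, 0, 0], 0]
    - [[-0.022, 0, 0.008], [0, 0, 0], 0]
    - [[-0.03, 0, 0.012], [0, 0, 0], 0]
    - [[-0.037, 0, 0.015], [0, 0, 0], 0]

```text
time_s: 26.58
tool_pos: [0.5765, 0.212, 0.295]
tool_rot: [179.9, -0.1, 8.0]
force: [2.4, 1.2, 1.0]
grip_width: 0.0003
```

Request:
send_rows:
  steps:
    - [[-0.007, 0, 0.004], [0, 0, 0], 0]
    - [[-0.013, 0, 0.008], [0, 0, 0], 0]
    - [[-0.02, 0, 0.012], [0, 0, 0], 0]
    - [[-0.026, 0, 0.016], [0, 0, 0], 0]
    - [[-0.032, 0, 0.021], [0, 0, 0], 0]

```text
time_s: 27.0
tool_pos: [0.5449, 0.2076, 0.2737]
tool_rot: [179.9, -0.1, 8.0]
force: [1.1, -0.3, 2.4]
grip_width: 0.0007
```

Run:
```python
from mv import *
from h import *
s=cam('side');st();print(chi(env.get_obs()['tool_pos']))
crop(s,'s23',220,60,130,180,3.3)
```

```text
t 27.05 pos [0.5435 0.2074 0.2725] rot [1.798e+02 1.000e-01 8.000e+00] F [-0.8  0.1  0.5] g 0.0005 | cmd [0.6572 0.2229 0.3135] [180.    0.    7.9]
q [-29.   9.   6.  89.  -1.  82. -15.]
[ -6.9   5.4 272.5]
```

View pics/s23.png

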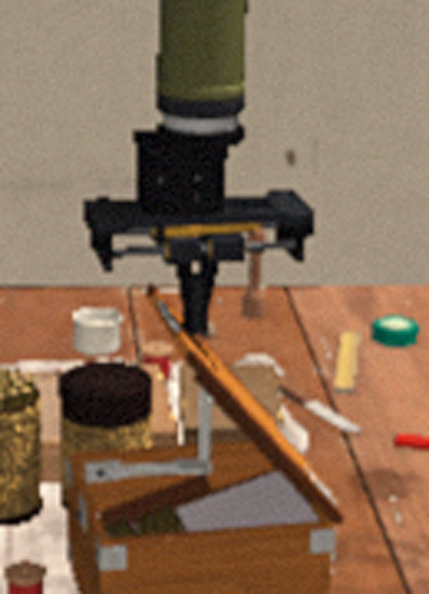

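Request:
send_rows:
  steps:
    - [[-0.006, 0, 0.004], [0, 0, 0], 0]
    - [[-0.011, 0, 0.009], [0, 0, 0], 0]
    - [[-0.016, 0, 0.014], [0, 0, 0], 0]
    - [[-0.021, 0, 0.018], [0, 0, 0], 0]
    - [[-0.025, 0, 0.023], [0, 0, 0], 0]

```text
time_s: 27.47
tool_pos: [0.5204, 0.2041, 0.2505]
tool_rot: [179.9, -0.1, 8.0]
force: [-0.5, -0.5, 2.4]
grip_width: 0.0002
```

Request:
send_rows:
  steps:
    - [[-0.004, 0, 0.005], [0, 0, 0], 0]
    - [[-0.009, 0, 0.01], [0, 0, 0], 0]
    - [[-0.013, 0, 0.015], [0, 0, 0], 0]
    - [[-0.017, 0, 0.021], [0, 0, 0], 0]
    - [[-0.02, 0, 0.026], [0, 0, 0], 0]

```text
time_s: 27.88
tool_pos: [0.5005, 0.2013, 0.2242]
tool_rot: [179.9, -0.1, 8.0]
force: [1.4, -0.1, 0.8]
grip_width: 0.0002
```

Request:
send_rows:
  steps:
    - [[-0.004, 0, 0.006], [0, 0, 0], 0]
    - [[-0.007, 0, 0.011], [0, 0, 0], 0]
    - [[-0.01, 0, 0.017], [0, 0, 0], 0]
    - [[-0.013, 0, 0.023], [0, 0, 0], 0]
    - [[-0.016, 0, 0.029], [0, 0, 0], 0]

```text
time_s: 28.3
tool_pos: [0.4853, 0.199, 0.1953]
tool_rot: [179.9, -0.1, 8.0]
force: [1.4, 0.3, 0.2]
grip_width: 0.0004
```

Run:
```python
from mv import *
from h import *
s=cam('side');st();print(chi(env.get_obs()['tool_pos']))
crop(s,'s24',220,60,130,180,3.3)
```

```text
t 28.35 pos [0.4839 0.1986 0.1939] rot [179.8   0.    8. ] F [-0.6 -0.  -0.9] g 0.0005 | cmd [0.6572 0.2229 0.3135] [180.    0.    7.9]
q [-30.   4.   5. 103.  -0.  73. -17.]
[-67.    4.8 193.9]
```

View pics/s24.png

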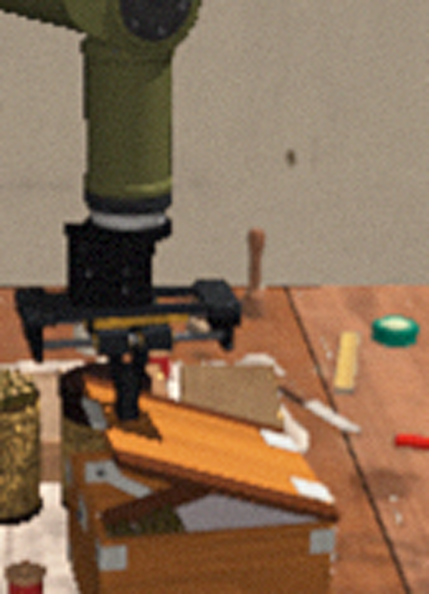

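Request:
send_rows:
  steps:
    - [[-0.002, 0, 0.005], [0, 0, 0], 0]
    - [[-0.004, 0, 0.01], [0, 0, 0], 0]
    - [[-0.005, 0, 0.015], [0, 0, 0], 0]
    - [[-0.006, 0, 0.019], [0, 0, 0], 0]
    - [[-0.007, 0, 0.023], [0, 0, 0], 0]

```text
time_s: 28.77
tool_pos: [0.4783, 0.198, 0.1723]
tool_rot: [179.9, -0.1, 8.0]
force: [-0.3, 0.2, 1.2]
grip_width: 0.0005
```

Request:
send_rows:
  steps:
    - [[-0.001, 0, 0.004], [0, 0, 0], 0]
    - [[-0.001, 0, 0.008], [0, 0, 0], 0]
    - [[-0.002, 0, 0.011], [0, 0, 0], 0]
    - [[-0.002, 0, 0.014], [0, 0, 0], 0]
    - [[-0.002, 0, 0.017], [0, 0, 0], 0]

```text
time_s: 29.18
tool_pos: [0.4766, 0.1977, 0.1556]
tool_rot: [179.9, -0.1, 8.0]
force: [-0.4, -0.5, 0.9]
grip_width: 0.0003
```

Request:
send_rows:
  steps:
    - [[0, 0, 0.002], [0, 0, 0], 0]
    - [[0, 0, 0.004], [0, 0, 0], 0]
    - [[0, 0, 0.006], [0, 0, 0], 0]
    - [[0, 0, 0.008], [0, 0, 0], 0]
    - [[0, 0, 0.009], [0, 0, 0], 0]

```text
time_s: 29.6
tool_pos: [0.4767, 0.1977, 0.1466]
tool_rot: [179.9, -0.1, 8.0]
force: [-0.6, 0.1, 0.7]
grip_width: 0.0001
```

Run:
```python
from mv import *
from h import *
s=cam('side');st();print(chi(env.get_obs()['tool_pos']))
crop(s,'s25',220,60,130,180,3.3)
```

```text
t 29.65 pos [0.4766 0.1977 0.1465] rot [ 1.799e+02 -1.000e-01  8.000e+00] F [ 0.1 -0.3  0.3] g 0.0002 | cmd [0.6572 0.2229 0.3135] [180.    0.    7.9]
q [-30.   5.   4. 108.  -0.  67. -17.]
[-74.4   4.9 146.5]
```

View pics/s25.png

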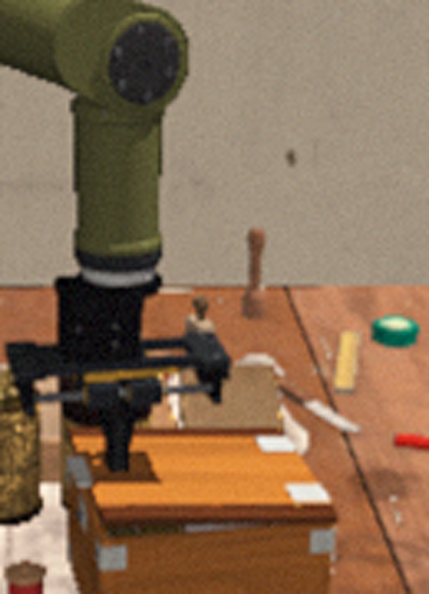

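Nearly shut (about 4°). Finish slowly.

Request:
send_rows:
  steps:
    - [[0, 0, 0.002], [0, 0, 0], 0]
    - [[0, 0, 0.004], [0, 0, 0], 0]
    - [[0, 0, 0.006], [0, 0, 0], 0]
    - [[0, 0, 0.008], [0, 0, 0], 0]
    - [[0, 0, 0.009], [0, 0, 0], 0]

```text
time_s: 30.07
tool_pos: [0.4766, 0.1977, 0.1375]
tool_rot: [179.9, -0.1, 8.0]
force: [-0.3, -0.0, 0.8]
grip_width: 0.0006
```

Request:
send_rows:
  steps:
    - [[0, 0, 0.001], [0, 0, 0], 0]
    - [[0, 0, 0.002], [0, 0, 0], 0]
    - [[0, 0, 0.003], [0, 0, 0], 0]
    - [[0, 0, 0.004], [0, 0, 0], 0]
    - [[0, 0, 0.004], [0, 0, 0], 0]

```text
time_s: 30.48
tool_pos: [0.4768, 0.1977, 0.1337]
tool_rot: [179.9, -0.1, 8.0]
force: [0.9, 0.2, -0.5]
grip_width: 0.0002
```

Request:
send_rows:
  steps:
    - [[0, 0, 0.001], [0, 0, 0], 0]
    - [[0, 0, 0.001], [0, 0, 0], 0]
    - [[0, 0, 0.002], [0, 0, 0], 0]
    - [[0, 0, 0.002], [0, 0, 0], 0]
    - [[0, 0, 0.002], [0, 0, 0], 0]

```text
time_s: 30.9
tool_pos: [0.4769, 0.1978, 0.1334]
tool_rot: [179.9, -0.2, 8.0]
force: [-2.9, -1.2, 9.2]
grip_width: 0.0004
```

Run:
```python
from mv import *
from h import *
s=cam('side');st();print(chi(env.get_obs()['tool_pos']))
crop(s,'s26',230,165,90,100,6)
```

```text
t 30.95 pos [0.4769 0.1977 0.1334] rot [179.9  -0.2   8. ] F [-4.2 -1.   9.9] g 0.0005 | cmd [0.6572 0.2229 0.3135] [180.    0.    7.9]
q [-30.   6.   4. 109.  -0.  65. -17.]
[-74.1   4.9 133.4]
```

View pics/s26.png

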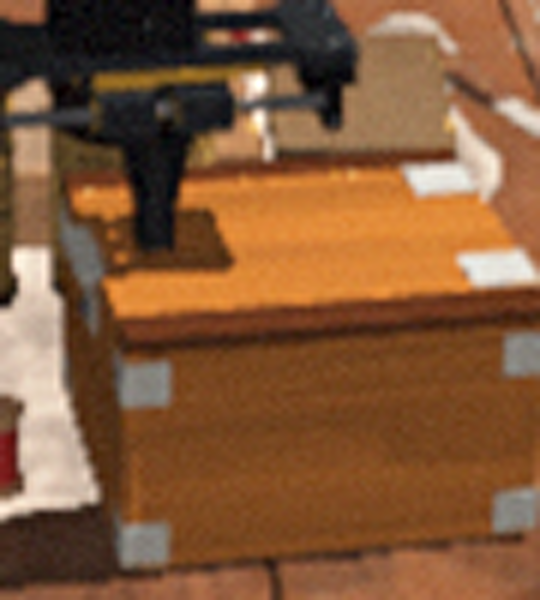

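Request:
send_rows:
  steps:
    - [[0, 0, -0.003], [0, 0, 0], 0]
    - [[0, 0, -0.012], [0, 0, 0], 0]
    - [[0, 0, -0.03], [0, 0, 0], 0]
    - [[0, 0, -0.055], [0, 0, 0], 0]
    - [[0, 0, -0.08], [0, 0, 0], 0]

```text
time_s: 31.37
tool_pos: [0.4761, 0.1976, 0.2125]
tool_rot: [179.8, -0.1, 8.0]
force: [0.2, 0.6, -0.2]
grip_width: 0.0002
```

Request:
send_rows:
  steps:
    - [[0, 0, -0.025], [0, 0, 0], 0]
    - [[0, 0, -0.05], [0, 0, 0], 0]
    - [[0, 0, -0.07], [0, 0, 0], 0]
    - [[0, 0, -0.08], [0, 0, 0], 0]
    - [[0, 0, -0.08], [0, 0, 0], 0]

```text
time_s: 31.78
tool_pos: [0.4776, 0.1986, 0.2946]
tool_rot: [179.9, -0.4, 8.0]
force: [0.2, 0.0, 0.3]
grip_width: 0.001
```

Run:
```python
from mv import *
from h import *
s=cam('side');t=cam('top');st()
crop(s,'s27',210,140,140,260,2.3);crop(t,'t27',150,140,270,140,2.9)
u,v,w,h,k=230,165,90,100,6
im=cv2.resize(np.ascontiguousarray(s['pixels'][v:v+h,u:u+w,::-1]),None,fx=k,fy=k,interpolation=cv2.INTER_CUBIC)
for z in(123,133):
    q=((proj(s,[chest(x,y,z) for x,y in((-105,-98),(104,-98),(104,98),(-105,98))])-(u,v)+.5)*k).astype(np.int32);cv2.polylines(im,[q],True,(0,255,0),1)
cv2.imwrite('pics/s28.png',im)
```

```text
t 31.88 pos [0.4762 0.1979 0.2912] rot [ 1.798e+02 -1.000e-01  8.000e+00] F [ 0.7 -0.2 -0.7] g 0.0008 | cmd [0.6572 0.2229 0.3135] [180.    0.    7.9]
q [-30.   0.   5.  96.   0.  84. -18.]
```

View pics/s28.png

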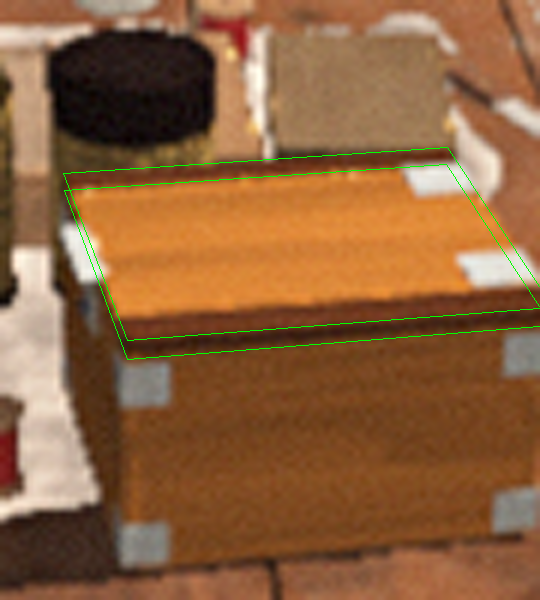

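View pics/s27.png

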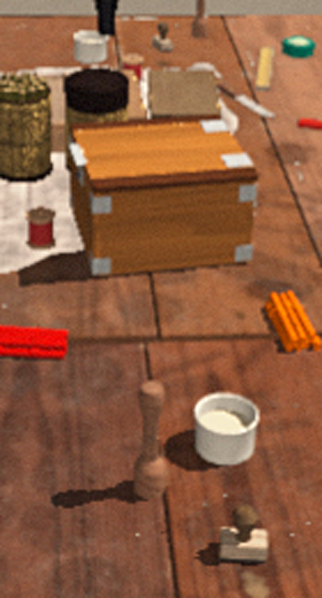

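View pics/t27.png

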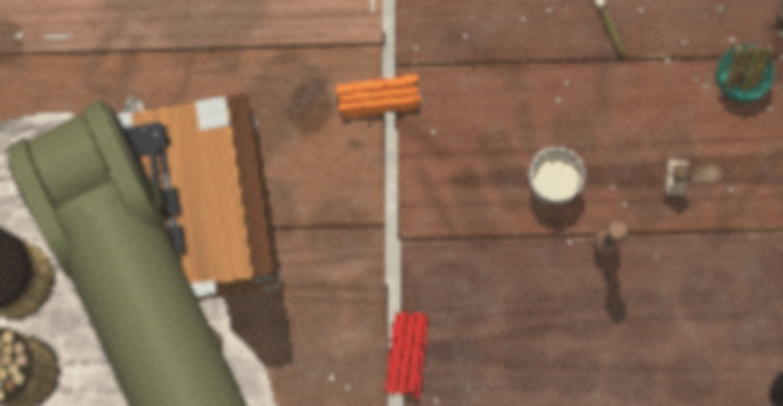

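```bash
python3 -c "
from cell import env
print(env.sign_off())"
```

```text
the job is handed in; nothing more can be done
None
```

The job is done and handed in at about 32 s of the 72 s allowed. Both bundles are in the chest and the lid is shut.

- **Bundles:** I let each one go below the rim, crosswise on the bed. The last top view inside the chest, taken before the stay was broken, shows them flat in a row against the front wall.
- **Stay and lid:** I pressed the thumb tab until the knee was clearly bent, with at most about 4 N on the tool. I then lowered the lid slowly with 1 to 3 N. It stopped with the fingertip at z = 133.4 mm, against an expected 133 mm. I pressed it there with about 10 N, then raised the arm clear.
- **Other things:** The final pictures show the tamping stick, glue pot, rubber stamp and thread spool standing where they were, and the robot touching nothing.
- **Checks that disagreed:** The chest outline drawn on the side view sits 1 to 3 pixels off the picture, within the calibration error. Joint 2 came to about -17° during the approach to the tab, close to its -17.29° limit; no reading showed it past the limit.

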